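# Hook the spent cartridges out of the control box and close it

## Task

Clear the deep yellow control box: with the blue-handled picker from its stand, lift out every spent cartridge by its red head and stand it upright in the green tray, never touching a cartridge with the gripper itself. Then lay the yellow cover plate squarely over the mouth and press it down until the gasket is fully squeezed and the cover sits level on the flange; hang the picker back on its stand as it was. Leave the helmet, tape and screwdriver alone.

Things in the scene. Friction and masses are not known exactly. Their poses are not given: they have to be found in the camera images.
- box_mouth (a point): Fixed yellow control box: centre of its mouth, level with the flange top, 140 mm above the table; z up, x across, y along. Inside 68 mm (x) by 250 mm (y), straight 6 mm walls, inner floor 134 mm below this point. Flange 104 by 286 mm outside, round the mouth.
- box: The same box; origin on the table under its mouth. Cartridges stand in a row along its y, long sides along y, 67 mm apart when all are there. The free space to let the picker down is at its -y end (nearest cartridge centre about y = -44 mm, end wall y = -125 mm): work from that end, fork pointing to +y.
- gasket (a joint): Black rubber gasket frame on the flange round the mouth (94 by 274 mm outside, strips 10 mm wide). 0 = proud, its top 8 mm above the flange; 0.008 m = squeezed level with the flange. Takes about 8 N, goes straight down and stays where pressed; the cover's weight alone does not squeeze it.
- cart1_mid (a point): Spent cartridge, one of up to three alike, 160 g, 66 mm tall: point on its upright axis 33 mm above its underside. Grey block 44 mm (x) by 60 mm (y) by 34 mm tall, on it a steel neck 9 mm in diameter, 22 mm tall, on top a red round head 26 mm in diameter, 10 mm thick (its underside 23 mm above this point).
- cart2_mid (a point): Spent cartridge, one of up to three alike, 160 g, 66 mm tall: point on its upright axis 33 mm above its underside. Grey block 44 mm (x) by 60 mm (y) by 34 mm tall, on it a steel neck 9 mm in diameter, 22 mm tall, on top a red round head 26 mm in diameter, 10 mm thick (its underside 23 mm above this point).
- cart3_mid (a point): Spent cartridge, one of up to three alike, 160 g, 66 mm tall: point on its upright axis 33 mm above its underside. Grey block 44 mm (x) by 60 mm (y) by 34 mm tall, on it a steel neck 9 mm in diameter, 22 mm tall, on top a red round head 26 mm in diameter, 10 mm thick (its underside 23 mm above this point).
- cart1: The same cartridge as a whole; origin at the centre of its underside.
- cart2: The same cartridge as a whole; origin at the centre of its underside.
- cart3: The same cartridge as a whole; origin at the centre of its underside.
- picker_grip (a point): Picker's upright blue handle, 22 mm (x) by 24 mm (y), from 26 mm below to 35 mm above this point on its axis; z up, +x the way the fork points. Below it a steel collar 44 mm in diameter, 4 mm thick (underside 30 mm below this point), then a 10 mm round shaft down to the fork. 180 g. Grasp from above, fingers closing along y.
- picker_fork (a point): Picker's flat fork, 5 mm thick, 28 mm wide: middle of its slot, at its top face, 24 mm ahead (+x) of the shaft axis, 135 mm below the grip point. Slot 14 mm wide, open to +x, its back 7 mm behind this point. Prongs reach 21 mm ahead and end in upturned lips 5 mm tall, 4 mm thick. A neck enters from +x; the head then rests on the prongs.
- picker: The same picker as a whole; origin at its grip point.
- stand_hang (a point): Fixed picker stand: point between its two level bars, at their top, 145 mm above the table. Bars along its x, 20 mm apart inside, 12 mm wide, 10 mm thick, ending 20 mm to -x, the open side; post face 32 mm to +x. A 10 mm thick base plate lies below.
- stand: The same stand; origin on the table below the hanging point. The picker hangs by its collar on the bars, shaft at the hanging point, grip point 30 mm above it, fork pointing to the stand's -x. The fork cannot pass up between the bars: lift about 8 mm, draw out to -x, then up; hang it back the opposite way.
- tray_in (a point): Loose green tray, 900 g: centre of its inner floor (6 mm above the table), x across, y along. Inside 110 mm (x) by 210 mm (y), walls 6 mm thick; 22 mm tall over all.
- plate_knob (a point): Loose yellow cover plate, 104 mm (x) by 286 mm (y) by 6 mm thick, 350 g, at first flat on the table, with a black round knob at its middle, 24 mm in diameter, 34 mm tall. Point on the knob's axis, 26 mm above the plate's underside, 14 mm below the knob's top.
- plate: The same cover plate as a whole; origin at the centre of its underside.
- helmet: White safety helmet lying on the table, 230 mm wide, 145 mm tall, a bystander.
- tape: Black roll of tape, 80 mm in diameter, 24 mm tall, a bystander.
- screwdriver: Green-handled screwdriver 200 mm long, a bystander.

How it is judged (in metres and radians):
On the way, in this order (a step that is already met when the one before it is completed fails the run):
1. every cartridge stands upright in the tray (x of cart1_mid in the frame of tray_in between -0.05 and 0.05 m and y of cart1_mid in the frame of tray_in between -0.1 and 0.1 m and z of cart1_mid in the frame of tray_in between 0.025 and 0.041 m and angle between each of cart1_mid, cart2_mid, cart3_mid's own z axis and vertical below 0.15 rad and x of cart2_mid in the frame of tray_in between -0.05 and 0.05 m and y of cart2_mid in the frame of tray_in between -0.1 and 0.1 m and z of cart2_mid in the frame of tray_in between 0.025 and 0.041 m and x of cart3_mid in the frame of tray_in between -0.05 and 0.05 m and y of cart3_mid in the frame of tray_in between -0.1 and 0.1 m and z of cart3_mid in the frame of tray_in between 0.025 and 0.041 m), for 0.2 s.
2. the cover lies square on the flange, level, with the gasket squeezed down (horizontal distance between plate_knob and box_mouth below 0.012 m and angle between the y axis of plate_knob and the y axis of box_mouth, either way round below 0.09 rad and angle between plate_knob's own z axis and vertical below 0.03 rad and value of joint gasket above 0.006 m and z of plate_knob in the frame of box_mouth between 0.02 and 0.0285 m), for 0.2 s.
At the end, for the whole second after the job is handed in: All cartridges upright (0.15 rad) on the tray floor; cover within 12 mm and 0.09 rad of square on the mouth, level to 0.03 rad, at most 2.5 mm above the flange, gasket squeezed 6 mm or more; picker hangs upright on its stand within 16 mm of its place; all at rest (all of step 1 and all of step 2 and horizontal distance between picker_grip and stand_hang below 0.016 m and angle between picker_grip's own z axis and vertical below 0.12 rad and z of picker_grip in the frame of stand_hang between 0.024 and 0.036 m and linear speed of each of cart1, cart2, cart3, plate, picker below 0.02 m/s); the robot touches nothing.
It fails at once if the gripper touches a cartridge (contact force between any of cart1, cart2, cart3 and the fingers above 0.5 N or contact force between any of cart1, cart2, cart3 and the arm above 0.5 N).
It fails at once if a bystander (helmet, tape or screwdriver) is moved more than 30 mm (distance of any of helmet, tape, screwdriver from where it was at the start of the episode above 0.03 m).
Of cart1, cart2, cart3 only 2 to 3 are there at a start; the rules pass over those that are not, and their reading is None.
At some moment in a run one of plate, tray may be knocked a few centimetres aside while the robot is not near it.
It also fails if it takes over 210 s, if anything falls off the work surface, if the arm or the gripper's body presses on something with over 40 N, if the wrist force passes 120 N, or if a joint passes its speed limit or range.

## Robot

A 6-joint arm with a two-finger parallel gripper is mounted at the origin on the work surface. World frame = base frame: x ahead of the robot, y to its left, z up, the work surface at z = 0. Lengths are in mm, angles in rad, forces in N, time in s.
With the tool pointing down it reaches from about 350 to 975 mm from the base axis. Payload 7.1 kg.
Tool frame: the origin (TCP) lies on the front face of the gripper's body, between the roots of the fingers; the fingertips stand 80 mm ahead of it and the grasp point (between the pads) lies 61 mm ahead of it; z points along the fingers, y is the line along which they close (so a half turn about z gives the same grasp; the last joint's range is limited). The gripper opens to 88 mm and grips with 3 to 60 N. Pads are 20 mm wide; open, the fingers measure 115 mm over their backs; the gripper's body (75 mm by 178 mm) begins 61 mm behind the grasp point.
Start: joints at [1.281, 0.423, 1.63, -0, 1.089, -0.019], TCP at [167.158, 602.216, 302.675] pointing down, gripper open.
Joint ranges: [-3, 3], [-0.9, 2.11], [0.09, 2.58], [-1.31, 4.45], [0.11, 2.69], [-2.54, 2.54]. Speed limits (rad/s): [2.39, 2.39, 3.01, 3.14, 3.14, 3.14].

## Interface

Orientations are given as a rotation vector (axis times angle).
In Python, from workcell import readout, vision, close_job gives the robot as it stands.
- The arm moves only by the tool servo_tool, never from a script. Its argument "plan" is a list that holds one entry, the list of rows, each a list of 7 numbers: the gripper command: -1 is fully open, 1 is shut, values between are in proportion, then the shift along the world's x, y, z in units of 40 mm (1.0 is 40 mm), then the turn, a rotation vector about the world's x, y, z in units of 5 degrees (1.0 is 5 degrees). A call has 1 to 5 rows; each row shifts and turns the commanded pose from where the row before left it; what a row does not reach is not made up. A row lasts 1/12 s, in which the tool goes at most 41.7 mm and 7.16 degrees, less where a joint would pass 70% of its speed; a pose out of reach is approached as far as the arm can. A call is refused whole if a number of a shift passes 1 or a number of a turn 1, either way. A call with a gripper value outside its range is refused whole. The fingers move at their own pace and stop on an object; the grip force is fixed at half the most. Time passes only in rows, so rows that do not move let the fingers close. It gives the time, the measured TCP pose, the force, the opening and the grip force at its end, in the units of the state.
- readout.get_obs(): the state, without advancing time (a new reading comes with each control period).
- vision.get_image(name): name is "side" or "top"; returns the picture (384x512x3 uint8, red, green, blue); there is no depth.
- vision.camera_params(name): a dict with "fx", "fy", "cx", "cy" (pixels), "D" ([k1, k2, p1, p2, k3] as OpenCV has them; the pictures are not rectified), "rvec" (rotation vector, rad) and "tvec" (3), from world to camera coordinates, as OpenCV has them. Camera axes: x right, y down, z forward; pixel columns grow to the right and rows downward; lengths in mm; the calibration is good to about 2 mm. A picture is of the moment at which its call begins. camera_params takes no time and is no camera call.
- close_job(): hands the job in; it is judged then, once.
The state is a dict: "t": time; "qpos": joint angles; "qvel": joint speeds; "joint_torque": joint torques, N m; "ee_pos": TCP position; "orientation": TCP orientation; "ft_force": force on the tool from outside, world axes, zero at the start; "moment": the same for the moment, N m; "width": finger opening in mm; "grasp_force": force on a finger pad.
Only numpy, scipy, OpenCV 4.12 (cv2) and the standard library are available. Lean on these libraries where they do the work, as an engineer would, in place of code of your own. Each camera call takes 0.05 s, during which the arm holds its last target. There are 200 camera calls.

## Working session

There is one attempt and no reset: what is moved stays moved. The work goes in short steps, Python scripts to look and compute and a tool call to move; the robot and the scene stay as the last step left them, time stands still between calls to the robot, and variables do not carry over. Pictures are saved under pics/ and viewed, at most 19 in all, crops included, and the job is handed in when it is done.

Besides the shell and the picture viewer there is one more tool, called after "Request:" in YAML: its name, and indented under it one key for each argument. servo_tool: Moves the arm, as the interface text tells. Its arguments: {"type":"object","properties":{"plan":{"type":"array"}},"required":["plan"]}

```bash
mkdir -p pics
cat > h.py <<'E'
import numpy as np, cv2
from workcell import readout, vision, close_job
def snap(n,f=None):
    im=vision.get_image(n)
    if f: cv2.imwrite('pics/'+f,im[:,:,::-1])
    return im
def ray(n,uv):
    p=vision.camera_params(n);K=np.array([[p['fx'],0,p['cx']],[0,p['fy'],p['cy']],[0,0,1.]])
    R=cv2.Rodrigues(np.array(p['rvec'],float))[0];t=np.array(p['tvec'],float)
    q=cv2.undistortPoints(np.array(uv,float).reshape(-1,1,2),K,np.array(p['D'],float)).reshape(-1,2)
    d=np.c_[q,np.ones(len(q))]@R; return -R.T@t,d
def onz(n,uv,z):
    c,d=ray(n,uv); return c+d*((z-c[2])/d[:,2])[:,None]
def proj(n,P):
    p=vision.camera_params(n);K=np.array([[p['fx'],0,p['cx']],[0,p['fy'],p['cy']],[0,0,1.]])
    return cv2.projectPoints(np.array(P,float).reshape(-1,3),np.array(p['rvec'],float),np.array(p['tvec'],float),K,np.array(p['D'],float))[0].reshape(-1,2)
def st():
    o=readout.get_obs();print('t',round(o['t'],2),'p',np.round(o['ee_pos'],1),'r',np.round(o['orientation'],3),'F',np.round(o['ft_force'],1),'w',round(o['width'],1),'g',round(o['grasp_force'],1),'q',np.round(o['qpos'],2))
E
python3 - <<'E'
from h import *
for n in('top','side'):
    snap(n,n+'0.png');c,_=ray(n,[[256,192]]);print(n,c)
st()
E
```

```text
top [ 427.93012883   22.23038661 1449.1349049 ]
side [397.46562614 560.18150511 830.73056815]
t 0.1 p [167.  601.9 302. ] r [-4.240e-01 -3.113e+00  2.000e-03] F [ 0.9 -0.3 -0.1] w 88.2 g 0.0 q [ 1.28  0.42  1.63  0.    1.09 -0.02]
```

View pics/top0.png

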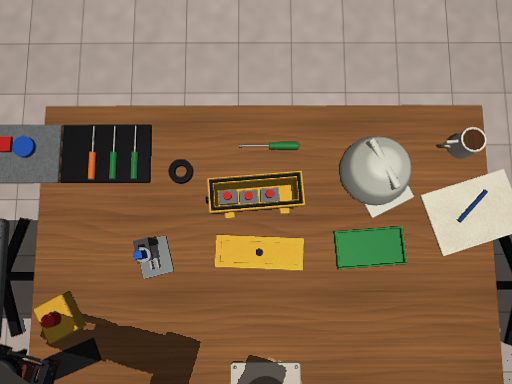

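View pics/side0.png

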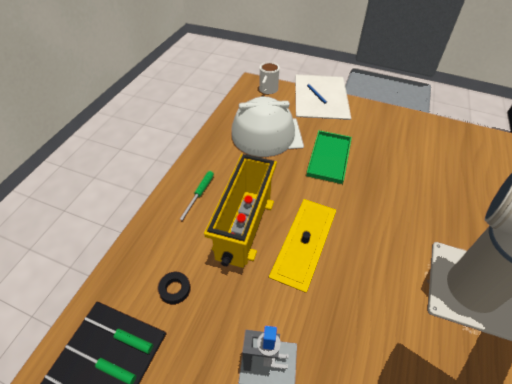

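The top view shows the box at (255,192) with three red heads at (227,196), (249,196) and (270,194). The free end is on the right, which is world -y. The plate knob is at (259,252), the tray at (370,248), the picker and stand at (145,255), the tape at (180,171), the screwdriver at (270,146) and the helmet at (375,170). The side view agrees.

```bash
cat >> h.py <<'E'
def blobs(im,lo,hi,roi=None,amin=8):
    h=cv2.cvtColor(im,cv2.COLOR_RGB2HSV);m=cv2.inRange(h,np.array(lo),np.array(hi))
    if roi: 
        z=np.zeros_like(m);x0,y0,x1,y1=roi;z[y0:y1,x0:x1]=m[y0:y1,x0:x1];m=z
    cs=cv2.findContours(m,cv2.RETR_EXTERNAL,cv2.CHAIN_APPROX_NONE)[0]
    return sorted([c for c in cs if len(c)>=4 and cv2.contourArea(c)>=amin],key=cv2.contourArea,reverse=True),m
def cen(c):
    m=cv2.moments(c);return [m['m10']/m['m00'],m['m01']/m['m00']]
def rect(n,c,z):
    w=onz(n,c.reshape(-1,2),z)[:,:2].astype(np.float32);return cv2.minAreaRect(w)
def two(a,b):
    c1,d1=ray('top',[a]);c2,d2=ray('side',[b]);A=np.c_[d1[0],-d2[0]];s=np.linalg.lstsq(A,c2-c1,rcond=None)[0]
    p,q=c1+s[0]*d1[0],c2+s[1]*d2[0];return (p+q)/2,np.linalg.norm(p-q)
E
python3 - <<'E'
from h import *
T=snap('top');S=snap('side')
G,_=blobs(T,(50,80,40),(75,255,255),(320,215,420,280));print('tray',rect('top',G[0],22))
Y,_=blobs(T,(20,120,120),(32,255,255),(208,225,312,280),100);print('plate',[rect('top',c,6) for c in Y])
Y,_=blobs(T,(18,100,60),(35,255,255),(200,160,312,220),100);print('boxtop',[(cv2.contourArea(c),rect('top',c,140)) for c in Y])
R,_=blobs(T,(0,150,90),(8,255,255),(200,160,312,220));print('red',[(cen(c),onz('top',[cen(c)],72).round(1)) for c in R])
R2,_=blobs(S,(0,150,90),(8,255,255),(200,160,280,260));print('redS',[(cen(c),onz('side',[cen(c)],72).round(1)) for c in R2])
B,_=blobs(T,(105,120,60),(125,255,255),(125,230,180,285));B2,_=blobs(S,(105,120,60),(125,255,255),(230,310,310,384))
print('blue',[(cen(c),cv2.contourArea(c),onz('top',[cen(c)],210)) for c in B],[(cen(c),cv2.contourArea(c)) for c in B2]);print(two(cen(B[0]),cen(B2[0])))
K,_=blobs(T,(0,0,0),(180,255,60),(245,240,272,264));print('knob',[(cen(c),onz('top',[cen(c)],40)) for c in K])
a=cv2.resize(T[225:290,125:185],None,fx=7,fy=7,interpolation=cv2.INTER_CUBIC)
b=cv2.resize(S[315:384,225:310],None,fx=5,fy=5,interpolation=cv2.INTER_CUBIC)
H=max(a.shape[0],b.shape[0]);o=np.zeros((H,a.shape[1]+b.shape[1],3),np.uint8);o[:a.shape[0],:a.shape[1]]=a;o[:b.shape[0],a.shape[1]:]=b
o=cv2.resize(o,(0,0),fx=min(1,800/o.shape[1]),fy=min(1,800/o.shape[1]))
cv2.imwrite('pics/stand.png',o[:,:,::-1])
bx=cv2.resize(T[160:225,195:315],None,fx=6.5,fy=6.5,interpolation=cv2.INTER_CUBIC);cv2.imwrite('pics/box.png',bx[:,:,::-1])
E
```

```text
tray ((462.4981994628906, -341.8764343261719), (120.67274475097656, 223.63365173339844), 4.18313455581665)
plate [((448.7034912109375, 14.08062744140625), (285.3882141113281, 103.45407104492188), 87.50416564941406)]
boxtop [(3415.0, ((617.3839111328125, 23.599807739257812), (126.96658325195312, 288.2050476074219), 4.44060754776001))]
red [([269.4625, 193.425], array([[630.9, -19.7,  72. ]])), ([247.9134199134199, 195.39393939393938], array([[624.9,  48.3,  72. ]])), ([226.8222222222222, 195.40444444444444], array([[625.1, 114.7,  72. ]]))]
redS [([241.01159420289855, 217.48985507246377], array([[626.2,  52.9,  72. ]])), ([247.97435897435898, 199.2905982905983], array([[632.3, -12.7,  72. ]]))]
blue [([137.4811320754717, 254.54088050314465], 53.0, array([[440.12258025, 353.04935493, 210.        ]]))] [([269.10154525386315, 337.38042678440024], 226.5)]
(array([440.82269898, 358.82814652, 188.55696239]), np.float64(0.9835065334675577))
knob [([258.6054421768707, 252.06802721088434], array([[448.18056776,  15.21754387,  40.        ]]))]
```

View pics/stand.png

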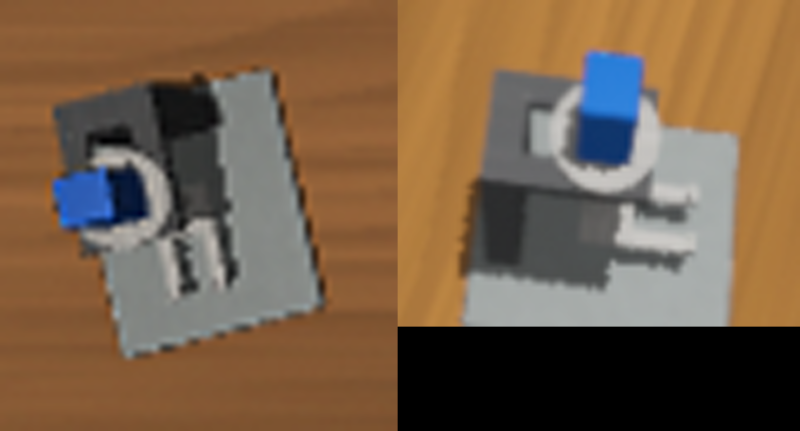

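View pics/box.png

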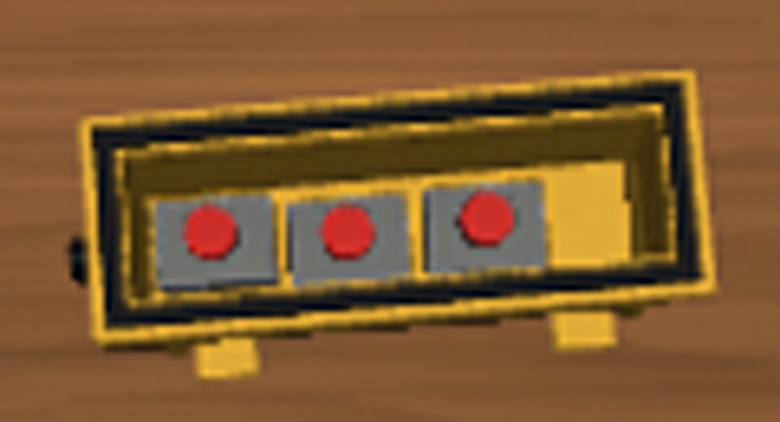

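The crops show the picker's fork pointing to world -x, slightly towards -y. The base plate edges run (272,72)-(322,305) and (125,355)-(322,305) in the crop. The box has three cartridges and its free end is on the right. Next I'll refine the positions.

Run:
```python
from h import *
T=snap('top');S=snap('side')
s=800/845*7
e=np.array([[272,72],[322,305],[125,355]])/s+[125,225]
w=onz('top',e-0.5,10)[:,:2];print('base',w,np.degrees(np.arctan2(*(w[0]-w[1])[::-1])),np.degrees(np.arctan2(*(w[2]-w[1])[::-1])),np.linalg.norm(w[0]-w[1]),np.linalg.norm(w[2]-w[1]))
b1,_=blobs(T,(105,120,150),(125,255,255),(125,230,180,285),4);b2,_=blobs(S,(105,120,150),(125,255,255),(230,310,310,384),4)
for n,b in(('top',b1),('side',b2)): print('hand',[(np.round(cen(c),1),cv2.contourArea(c),onz(n,[cen(c)],210).round(1),rect(n,c,210)) for c in b])
print(two(cen(b1[0]),cen(b2[0])))
# gasket
for n,roi in(('top',(200,160,312,220)),('side',(205,150,280,250))):
    im=T if n=='top' else S
    k,m=blobs(im,(0,0,0),(180,255,45),roi,60)
    print('gasket',n,[(cv2.contourArea(c),rect(n,c,148)) for c in k[:2]])
f=np.array([[80,122],[692,72],[715,290],[95,343]])/6.5+[195,160]-.5
w=onz('top',f,140)[:,:2];print('flange',w.round(1),w.mean(0),[np.degrees(np.arctan2(*(w[i]-w[j])[::-1])).round(1) for i,j in((0,1),(3,2),(0,3),(1,2))],[np.linalg.norm(w[i]-w[j]).round() for i,j in((0,1),(3,2),(0,3),(1,2))])
rt=[cen(c) for c in blobs(T,(0,150,90),(8,255,255),(200,160,312,220))[0]];rs=[cen(c) for c in blobs(S,(0,150,90),(8,255,255),(200,160,280,260))[0]]
for a in rt:
    for b in rs:
        p,d=two(a,b)
        if d<8: print(a,b,p.round(1),d.round(1))
    print(onz('top',[a],71).round(1))
```

```text
base [[503.57607235 317.26666845]
 [390.80662747 290.14999373]
 [367.23415198 385.00906237]] 13.520715669203277 103.9553250587082 115.98388572385396 97.7440765644724
hand [(array([137. , 254.4]), 43.5, array([[440.6, 354.4, 210. ]]), ((440.5972595214844, 354.4074401855469), (19.5848388671875, 21.20759391784668), 13.835233688354492))]
hand [(array([269.7, 333. ]), 133.0, array([[441.5, 358.1, 210. ]]), ((441.85491943359375, 357.9888610839844), (19.298965454101562, 24.150259017944336), 19.196109771728516))]
(array([441.24522949, 356.07360063, 203.95809016]), np.float64(1.2722036480852719))
gasket top [(2616.0, ((626.1800537109375, 25.141494750976562), (91.5696792602539, 270.0729064941406), 4.573584079742432))]
gasket side []
flange [[ 667.8  170.7]
 [ 690.3 -113.3]
 [ 588.2 -122. ]
 [ 564.9  162.6]] [627.78490267  24.48029473] [np.float64(94.5), np.float64(94.7), np.float64(4.5), np.float64(4.9)] [np.float64(285.0), np.float64(286.0), np.float64(103.0), np.float64(102.0)]
[269.4625, 193.425] [247.95, 199.37083333333334] [633.7 -19.7  62.6] 2.9
[[631.1 -19.7  71. ]]
[247.9134199134199, 195.39393939393938] [241.01159420289855, 217.48985507246377] [626.9  48.6  65.9] 2.2
[247.9134199134199, 195.39393939393938] [247.95, 199.37083333333334] [611.1  46.2 149.3] 5.5
[[625.1  48.3  71. ]]
[[625.3 114.8  71. ]]
```

Request:
servo_tool:
  plan:
    - [[-1,0.7,-0.6,0.1,0,0,0.6],[-1,0.7,-0.6,0.1,0,0,0.6],[-1,0.7,-0.6,0.1,0,0,0.6],[-1,0.7,-0.6,0.1,0,0,0.6],[-1,0.7,-0.6,0.1,0,0,0.6]]

```text
t: 0.72
ee_pos: [308.1, 481.0, 322.9]
orientation: [0.009, 3.142, 0.0]
ft_force: [1.0, -0.2, 0.3]
width: 88.4
grasp_force: 0.0
```

Request:
servo_tool:
  plan:
    - [[-1,0.7,-0.6,0,0,0,0.6],[-1,0.7,-0.6,0,0,0,0.6],[-1,0.7,-0.6,0,0,0,0.6],[-1,0.65,-0.7,0,0,0,0.6],[-1,0,0,0,0,0,0.44]]

```text
t: 1.13
ee_pos: [420.8, 378.3, 322.8]
orientation: [-0.372, 3.118, -0.002]
ft_force: [0.7, -0.1, -0.3]
width: 87.9
grasp_force: 0.0
```

Request:
servo_tool:
  plan:
    - [[-1,0,0,0,0,0,0],[-1,0,0,0,0,0,0],[-1,0,0,0,0,0,0]]

```text
t: 1.38
ee_pos: [416.6, 382.7, 322.7]
orientation: [0.374, -3.119, -0.0]
ft_force: [0.4, 0.1, 0.4]
width: 88.2
grasp_force: 0.0
```

Request:
servo_tool:
  plan:
    - [[-1,0.3,-0.33,0,0,0,0],[-1,0.3,-0.33,0,0,0,0],[-1,0,0,-0.55,0,0,0],[-1,0,0,-0.55,0,0,0],[-1,0,0,-0.55,0,0,0]]

```text
t: 1.8
ee_pos: [440.6, 356.8, 256.3]
orientation: [-0.375, 3.118, 0.001]
ft_force: [-0.3, 0.5, -1.6]
width: 87.7
grasp_force: 0.0
```

Request:
servo_tool:
  plan:
    - [[-1,0,0,-0.52,0,0,0],[-1,0,0,0,0,0,0],[-1,0,0,0,0,0,0]]

```text
t: 2.05
ee_pos: [440.1, 356.4, 235.2]
orientation: [0.376, -3.117, 0.002]
ft_force: [0.7, 0.5, 0.2]
width: 88.1
grasp_force: 0.0
```

Run:
```python
from h import *
T=snap('top');S=snap('side');st()
a=cv2.resize(T[215:295,100:190],None,fx=4.4,fy=4.4,interpolation=cv2.INTER_CUBIC)
b=cv2.resize(S[290:384,200:300],None,fx=4,fy=4,interpolation=cv2.INTER_CUBIC)
H=max(a.shape[0],b.shape[0]);o=np.zeros((H,a.shape[1]+b.shape[1],3),np.uint8);o[:a.shape[0],:a.shape[1]]=a;o[:b.shape[0],a.shape[1]:]=b
cv2.imwrite('pics/g1.png',o[:,:,::-1])
```

```text
t 2.15 p [441.2 356.8 237. ] r [-3.760e-01  3.118e+00  1.000e-03] F [ 0.1  0.2 -0.1] w 88.3 g 0.0 q [ 0.66  0.42  1.81  0.    0.91 -1.15]
```

View pics/g1.png

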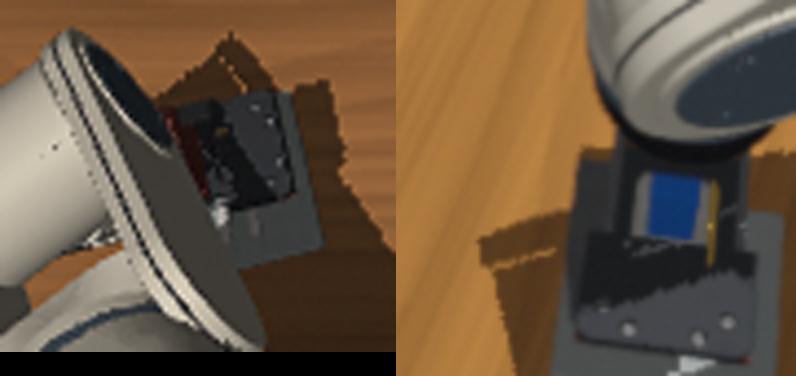

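The side view shows the blue handle between the open fingers at crop (675,205), so I'm closing the gripper.

Request:
servo_tool:
  plan:
    - [[1,0,0,0,0,0,0],[1,0,0,0,0,0,0],[1,0,0,0,0,0,0],[1,0,0,0,0,0,0],[1,0,0,0,0,0,0]]

```text
t: 2.57
ee_pos: [441.3, 355.8, 236.3]
orientation: [-0.374, 3.119, 0.001]
ft_force: [0.2, -0.4, -0.5]
width: 58.1
grasp_force: 0.0
```

Request:
servo_tool:
  plan:
    - [[1,0,0,0,0,0,0],[1,0,0,0,0,0,0],[1,0,0,0,0,0,0],[1,0,0,0,0,0,0],[1,0,0,0,0,0,0]]

```text
t: 2.98
ee_pos: [441.2, 355.9, 235.9]
orientation: [-0.374, 3.119, 0.0]
ft_force: [0.6, 0.8, -0.4]
width: 24.3
grasp_force: 0.4
```

```bash
python3 -c "
from h import *
st();st()"
```

```text
t 2.98 p [441.2 355.9 235.9] r [-0.374  3.119  0.   ] F [ 0.6  0.8 -0.4] w 24.3 g 0.4 q [ 0.66  0.43  1.81  0.    0.91 -1.15]
t 2.98 p [441.2 355.9 235.9] r [-0.374  3.119  0.   ] F [ 0.6  0.8 -0.4] w 24.3 g 0.4 q [ 0.66  0.43  1.81  0.    0.91 -1.15]
```

Request:
servo_tool:
  plan:
    - [[1,0,0,0,0,0,0],[1,0,0,0,0,0,0],[1,0,0,0,0,0,0],[1,0,0,0.1,0,0,0],[1,0,0,0.1,0,0,0]]

```text
t: 3.4
ee_pos: [440.9, 355.5, 243.7]
orientation: [0.374, -3.118, 0.001]
ft_force: [-0.3, -0.3, -2.0]
width: 23.7
grasp_force: 30.0
```

Request:
servo_tool:
  plan:
    - [[1,0,0,0,0,0,0],[1,-0.24,-0.06,0,0,0,0],[1,-0.49,-0.12,0,0,0,0],[1,-0.49,-0.12,0,0,0,0],[1,-0.49,-0.12,0,0,0,0]]

```text
t: 3.82
ee_pos: [371.3, 338.3, 243.6]
orientation: [0.374, -3.119, 0.001]
ft_force: [-0.9, -0.4, -1.0]
width: 24.4
grasp_force: 30.0
```

Request:
servo_tool:
  plan:
    - [[1,-0.3,-0.08,0,0,0,0],[1,0,0,0.3,0,0,0],[1,0,0,0.7,0,0,0],[1,0,0,0.8,0,0,0],[1,0,0,0.8,0,0,0]]

```text
t: 4.23
ee_pos: [360.0, 335.4, 348.7]
orientation: [0.375, -3.118, 0.001]
ft_force: [0.8, -0.1, -2.5]
width: 23.8
grasp_force: 30.0
```

Request:
servo_tool:
  plan:
    - [[1,0,0,0.7,0,0,0],[1,0,0,0.7,0,0,0],[1,0,0,0.5,0,0,0],[1,0,0,0,0,0,0],[1,0,0,0,0,0,0]]

```text
t: 4.65
ee_pos: [360.6, 335.8, 424.3]
orientation: [-0.374, 3.117, 0.002]
ft_force: [0.1, 0.4, -3.1]
width: 23.9
grasp_force: 30.0
```

Run:
```python
from h import *
T=snap('top','t1.png');S=snap('side','s1.png');st()
```

```text
t 4.75 p [360.1 335.3 422.3] r [ 3.740e-01 -3.117e+00  2.000e-03] F [ 0.6 -0.3 -3. ] w 24.1 g 30.0 q [ 0.73  0.1   1.78  0.    1.26 -1.08]
```

View pics/s1.png

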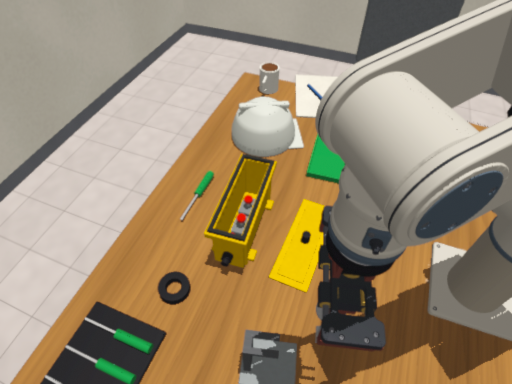

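The stand is empty and the picker is in the gripper. I'm moving to hover over the box's free end while turning -99°.

Request:
servo_tool:
  plan:
    - [[1,0.35,-0.52,0,0,0,-0.99],[1,0.35,-0.52,0,0,0,-0.99],[1,0.35,-0.52,0,0,0,-0.99],[1,0.35,-0.52,0,0,0,-0.99],[1,0.35,-0.52,0,0,0,-0.99]]

```text
t: 5.17
ee_pos: [430.6, 230.5, 421.7]
orientation: [-0.309, -3.123, 0.003]
ft_force: [-0.1, 0.2, -3.2]
width: 24.1
grasp_force: 30.0
```

Request:
servo_tool:
  plan:
    - [[1,0.35,-0.52,0,0,0,-0.99],[1,0.35,-0.52,0,0,0,-0.99],[1,0.35,-0.52,0,0,0,-0.99],[1,0.35,-0.52,0,0,0,-0.99],[1,0.35,-0.52,0,0,0,-0.99]]

```text
t: 5.58
ee_pos: [500.6, 126.5, 421.6]
orientation: [-0.972, -2.984, 0.003]
ft_force: [0.0, 0.7, -1.1]
width: 24.0
grasp_force: 30.0
```

Request:
servo_tool:
  plan:
    - [[1,0.35,-0.52,0,0,0,-0.99],[1,0.35,-0.52,0,0,0,-0.99],[1,0.35,-0.52,0,0,0,-0.99],[1,0.35,-0.52,0,0,0,-0.99],[1,0.35,-0.52,0,0,0,-0.99]]

```text
t: 6.0
ee_pos: [570.7, 22.6, 421.3]
orientation: [-1.588, -2.707, 0.003]
ft_force: [-0.1, 0.7, -1.3]
width: 23.9
grasp_force: 30.0
```

Request:
servo_tool:
  plan:
    - [[1,0.35,-0.52,0,0,0,-0.99],[1,0.35,-0.52,0,0,0,-0.99],[1,0.35,-0.52,0,0,0,-0.99],[1,0.35,-0.52,0,0,0,-0.99],[1,0,0,0,0,0,-0.99]]

```text
t: 6.42
ee_pos: [628.0, -62.7, 420.8]
orientation: [-2.136, -2.302, 0.004]
ft_force: [-0.4, 0.2, -2.4]
width: 24.2
grasp_force: 30.0
```

```bash
cat >> h.py <<'E'
def pose():
    o=readout.get_obs();r=cv2.Rodrigues(np.array(o['orientation'],float))[0]
    return np.array(o['ee_pos']),np.degrees(np.arctan2(r[1,1],r[0,1])),r[:,2]
E
python3 - <<'E'
from h import *
T=snap('top','t2.png');snap('side','s2.png');st();print(pose())
print(proj('top',[[630.9,-19.7,72]]))
E
```

```text
t 6.52 p [626.5 -60.2 420.9] r [-2.129 -2.305  0.004] F [-0.2  0.7 -0.9] w 24.0 g 30.0 q [-0.11  0.32  1.5   0.    1.32 -0.19]
(array([626.47498252, -60.20754232, 420.94094716]), np.float64(4.546591199907775), array([-4.41652646e-03,  6.06533797e-04, -9.99990063e-01]))
[[269.46911185 193.43210256]]
```

View pics/t2.png

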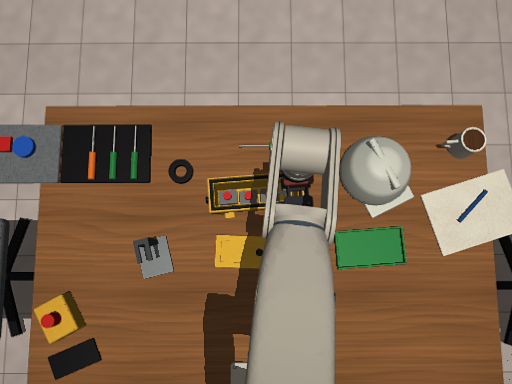

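The arm hides the near end of the box in the top view, with the first head behind the wrist, so I'll verify from the side view. I'm lowering into the free end.

Request:
servo_tool:
  plan:
    - [[1,0.24,-0.6,0,0,0,0],[1,0,0,0,0,0,0],[1,0,0,0,0,0,0]]

```text
t: 6.77
ee_pos: [635.9, -83.4, 422.3]
orientation: [-2.125, -2.311, 0.002]
ft_force: [0.3, 0.5, -1.5]
width: 23.8
grasp_force: 30.0
```

Run:
```python
from h import *
S=snap('side','s3.png');st();print(pose())
p,y,_=pose();y=np.radians(y+90)
f=np.array([np.cos(y),np.sin(y)])
for d in(24,45): print(proj('side',[[*(p[:2]+f*d),p[2]-196]]))
cv2.imwrite('pics/s3c.png',cv2.resize(S[90:270,170:350],None,fx=3.3,fy=3.3,interpolation=cv2.INTER_CUBIC)[:,:,::-1])
```

```text
t 6.82 p [635.8 -82.9 422.6] r [-2.125e+00 -2.311e+00  2.000e-03] F [ 0.2 -0.3 -2.4] w 23.9 g 30.0 q [-0.15  0.34  1.47  0.    1.33 -0.23]
(array([635.77217661, -82.86389414, 422.62857329]), np.float64(4.781313678367207), array([-2.19994592e-03,  6.93987262e-04, -9.99997339e-01]))
[[253.88927042 147.87901946]]
[[251.52273742 153.27673279]]
```

View pics/s3c.png

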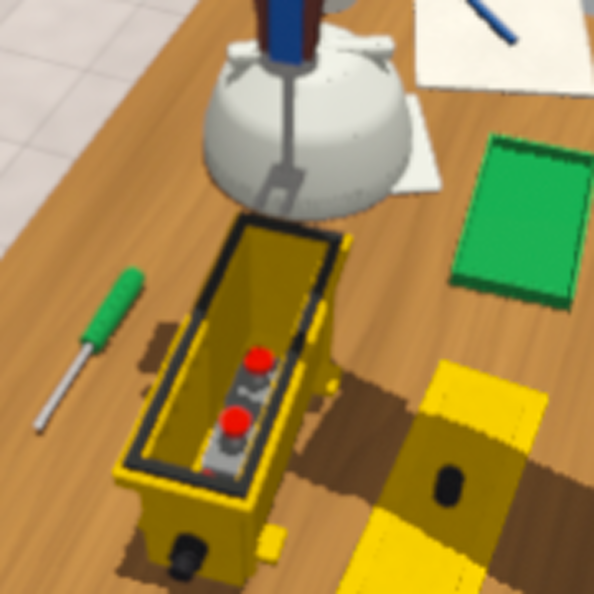

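The fork is clear against the helmet, with prong tips near crop (262,208) and (287,213). That is about 1.5 px right of the predicted position. I'm descending to just above head height to compare them directly.

Request:
servo_tool:
  plan:
    - [[1,0,0,-0.7,0,0,0],[1,0,0,-0.7,0,0,0],[1,0,0,-0.7,0,0,0],[1,0,0,-0.7,0,0,0],[1,0,0,-0.4,0,0,0]]

```text
t: 7.23
ee_pos: [634.4, -81.9, 292.3]
orientation: [-2.123, -2.31, 0.004]
ft_force: [0.1, 0.2, -1.4]
width: 23.9
grasp_force: 30.0
```

Request:
servo_tool:
  plan:
    - [[1,0,0,0,0,0,0],[1,0,0,0,0,0,0]]

```text
t: 7.4
ee_pos: [635.7, -82.4, 295.2]
orientation: [-2.125, -2.311, 0.002]
ft_force: [0.7, -0.5, -1.5]
width: 23.6
grasp_force: 30.0
```

Run:
```python
from h import *
S=snap('side');st();p,y,_=pose();print(p,y)
yy=np.radians(y+90);f=np.array([np.cos(yy),np.sin(yy)]);l=np.array([f[1],-f[0]])
q=lambda d,s,z:proj('side',[[*(p[:2]+f*d+l*s),p[2]-196+z]])[0]
o=cv2.resize(S[130:230,200:300],None,fx=6,fy=6,interpolation=cv2.INTER_CUBIC)[:,:,::-1].copy()
for d in(24,45):
  for s in(-14,14,0): 
    u=((q(d,s,0)-[200,130]+.5)*6).astype(int);cv2.circle(o,tuple(map(int,u)),2,(255,0,255),-1)
R2,_=blobs(S,(0,150,90),(8,255,255),(200,160,280,260))
for c in R2: print(cen(c),cv2.contourArea(c),onz('side',[cen(c)],68).round(1),proj('side',[[631.1,-19.7,68],[625.1,48.3,68]]))
cv2.imwrite('pics/s4.png',o)
```

```text
t 7.45 p [636.5 -82.7 296.6] r [2.127e+00 2.312e+00 1.000e-03] F [-0.2  0.2 -0.9] w 24.2 g 30.0 q [-0.15  0.45  1.6   0.    1.09 -0.23]
[636.54693721 -82.70768302 296.59917434] 4.758506968313368
[240.77871148459383, 217.35574229691875] 59.5 [[628.1  50.   68. ]] [[249.3141091  198.52822166]
 [242.05673122 217.21530708]]
[247.99215686274508, 199.2627450980392] 42.5 [[633.6 -15.8  68. ]] [[249.3141091  198.52822166]
 [242.05673122 217.21530708]]
```

View pics/s4.png

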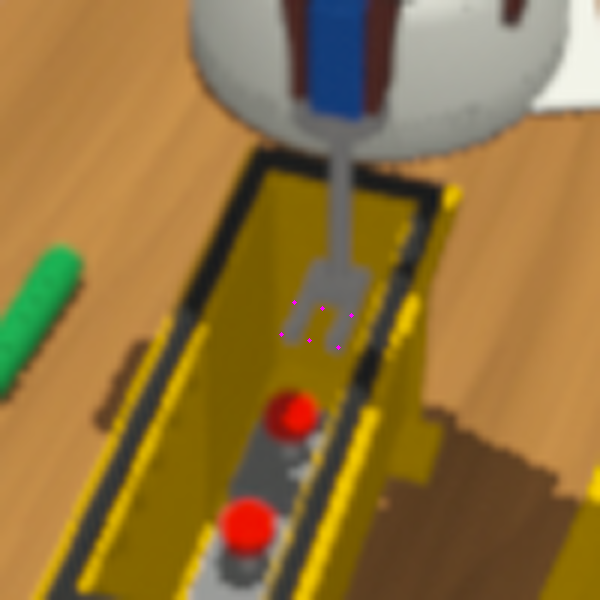

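The side view shows the fork inside the mouth. Its prong tips are at crop (288,342) and (340,352), and the first head is at (292,415). The fork sits slightly right of its projection, so I'll quantify that bias with the shaft.

Run:
```python
from h import *
from scipy.optimize import least_squares
S=snap('side');p=np.array([636.0,-82.7,295.6]);y=4.65
yy=np.radians(y+90);f=np.array([np.cos(yy),np.sin(yy)]);l=np.array([f[1],-f[0]])
h=cv2.cvtColor(S,cv2.COLOR_RGB2HSV)
for r in range(158,172,3):
    row=h[r,245:270];c=np.where(row[:,1]<110)[0]+245
    # predicted shaft col at this row
    zs=np.linspace(95,200,200);P=proj('side',np.c_[np.tile(p[:2],(200,1)),zs]);k=np.argmin(abs(P[:,1]-r))
    print(r,c.mean().round(2),len(c),P[k,0].round(2))
for r in range(176,190,2): print(r,[int(v) for v in h[r,243:262,1]])
R2,_=blobs(S,(0,150,40),(8,255,255),(200,160,280,260))
for c in R2:
    print(cen(c),cv2.contourArea(c),cv2.boundingRect(c))
    for b in((0,0),(1,.5),(1.5,.5)):
        w=onz('side',[np.array(cen(c))-b],68)[0][:2]-p[:2]; print(b,'ahead',(w@f).round(1),'lat',(w@l).round(1))
for x in([631.1,-19.7],[625.1,48.3]): w=np.array(x)-p[:2];print('top','ahead',w@f,'lat',w@l)
```

```text
158 255.0 13 256.13
161 262.55 11 256.08
164 256.0 3 256.03
167 258.2 5 255.98
170 259.83 6 255.92
176 [255, 255, 255, 255, 255, 255, 211, 94, 25, 10, 7, 5, 7, 7, 7, 7, 12, 57, 159]
178 [255, 255, 255, 255, 255, 244, 108, 32, 12, 12, 12, 7, 7, 7, 7, 10, 42, 136, 253]
180 [255, 255, 255, 255, 255, 144, 51, 21, 80, 148, 154, 129, 94, 37, 12, 24, 116, 234, 255]
182 [255, 255, 255, 227, 138, 51, 21, 72, 175, 255, 255, 255, 140, 49, 21, 84, 185, 255, 255]
184 [255, 255, 255, 157, 59, 14, 43, 146, 255, 255, 232, 118, 42, 17, 76, 179, 255, 255, 192]
186 [255, 255, 255, 201, 136, 109, 157, 245, 255, 255, 186, 73, 19, 41, 145, 255, 255, 247, 164]
188 [255, 255, 255, 255, 255, 255, 255, 255, 255, 255, 255, 174, 140, 171, 249, 255, 255, 219, 107]
[240.77871148459383, 217.35574229691875] 59.5 (236, 213, 10, 10)
(0, 0) ahead 132.9 lat 2.9
(1, 0.5) ahead 132.1 lat 6.0
(1.5, 0.5) ahead 132.5 lat 7.3
[247.99196787148594, 199.1847389558233] 41.5 (244, 196, 9, 8)
(0, 0) ahead 66.6 lat 3.1
(1, 0.5) ahead 65.7 lat 6.3
(1.5, 0.5) ahead 66.1 lat 7.7
top ahead 63.18987312780785 lat 0.2234593733703889
top ahead 131.45246443847657 lat -0.2441168798896971
```

Run:
```python
from h import *
Ss=[snap('side').astype(float) for _ in range(3)];S=np.mean(Ss,0).astype(np.uint8)
P=[];
for _ in range(1): P.append(pose()[0])
p=np.array([636.0,-82.7,295.6]);y=4.65
yy=np.radians(y+90);f=np.array([np.cos(yy),np.sin(yy)]);l=np.array([f[1],-f[0]])
print(P)
h=cv2.cvtColor(S,cv2.COLOR_RGB2HSV)
for r in range(160,175,2): print(r,[int(v) for v in h[r,250:264,1]])
q=lambda d,s,z:proj('side',[[*(p[:2]+f*d+l*s),z]])[0]
for r in (160,166,172):
    zs=np.linspace(90,200,400);Q=proj('side',np.c_[np.tile(p[:2],(400,1)),zs]);k=np.argmin(abs(Q[:,1]-r));print('shaft',r,Q[k].round(2))
for r in(182,184):
  for s in(-10.5,10.5):
    ds=np.linspace(15,50,200);Q=np.array([q(d,s,99.6) for d in ds]);k=np.argmin(abs(Q[:,1]-r));print('prong',r,Q[k].round(2),ds[k].round(1))
for r in range(194,206): print(r,[tuple(int(v) for v in S[r,c,:2]) for c in range(242,256)])
for z in(67,72): print(q(64,0,z),q(64,3,z))
```

```text
[array([636.99168164, -83.33182143, 297.61249062])]
160 [255, 253, 243, 180, 48, 10, 5, 12, 42, 74, 48, 18, 9, 9]
162 [255, 255, 255, 226, 84, 14, 12, 79, 180, 249, 253, 243, 229, 218]
164 [255, 255, 255, 217, 76, 14, 15, 83, 192, 255, 255, 255, 255, 255]
166 [255, 255, 255, 213, 77, 15, 15, 89, 200, 255, 255, 255, 255, 255]
168 [255, 255, 255, 204, 72, 12, 15, 100, 213, 255, 255, 255, 255, 255]
170 [255, 255, 255, 200, 72, 14, 17, 108, 224, 255, 255, 255, 255, 255]
172 [249, 131, 84, 74, 36, 10, 15, 94, 189, 247, 255, 255, 255, 255]
174 [145, 51, 14, 7, 7, 7, 7, 12, 24, 41, 97, 188, 255, 255]
shaft 160 [256.1  159.97]
shaft 166 [255.99 165.98]
shaft 172 [255.89 171.99]
prong 182 [257.02 181.99] 23.8
prong 182 [249.24 182.01] 30.3
prong 184 [256.23 183.98] 31.7
prong 184 [248.41 184.  ] 38.2
194 [(119, 91), (122, 94), (132, 102), (138, 105), (137, 96), (136, 90), (138, 89), (146, 94), (149, 102), (144, 106), (141, 108), (140, 108), (140, 108), (140, 108)]
195 [(120, 92), (125, 96), (133, 96), (136, 87), (134, 67), (132, 54), (142, 52), (187, 61), (198, 77), (180, 93), (154, 104), (14
[... 1034 characters left out ...]
(111, 41), (123, 28), (129, 22), (138, 22), (149, 23), (145, 31), (136, 71), (134, 113), (146, 134), (148, 129), (112, 95)]
203 [(81, 78), (76, 75), (81, 71), (91, 63), (105, 57), (116, 52), (120, 51), (118, 49), (112, 63), (130, 111), (151, 144), (169, 154), (145, 127), (88, 79)]
204 [(78, 76), (74, 75), (75, 75), (77, 75), (86, 75), (100, 81), (108, 84), (102, 80), (90, 79), (115, 111), (158, 148), (163, 146), (123, 106), (70, 66)]
205 [(76, 76), (75, 75), (74, 75), (75, 76), (80, 80), (94, 92), (100, 96), (94, 91), (82, 81), (104, 95), (178, 154), (163, 139), (96, 84), (60, 60)]
[249.3061351  198.98181572] [248.29384441 198.74203229]
[249.30180598 197.8592045 ] [248.28561543 197.61912927]
```

Compared with the calibrated fork, the first head sits about 2 mm towards +x. I'll shift 1.8 mm, lower to fork height and advance about 42 mm.

Request:
servo_tool:
  plan:
    - [[1,0.045,0,-0.3,0,0,0],[1,0,0,-0.4,0,0,0],[1,0,0,-0.4,0,0,0],[1,0,0,-0.1,0,0,0],[1,0,0,0,0,0,0]]

```text
t: 8.07
ee_pos: [637.4, -83.3, 246.2]
orientation: [-2.127, -2.309, 0.003]
ft_force: [-0.5, -0.2, -2.0]
width: 24.0
grasp_force: 30.0
```

Request:
servo_tool:
  plan:
    - [[1,0,0,0,0,0,0],[1,0,0,0,0,0,0]]

```text
t: 8.23
ee_pos: [638.7, -83.5, 248.8]
orientation: [2.128, 2.309, 0.001]
ft_force: [0.4, -0.0, -1.3]
width: 23.8
grasp_force: 30.0
```

Run:
```python
from h import *
Z=[]
for i in range(3): S=snap('side');Z.append(np.r_[pose()[0],pose()[1]])
print(np.round(Z,1),np.mean(Z,0).round(2));st()
p=np.mean(Z,0);yy=np.radians(p[3]+90);f=np.array([np.cos(yy),np.sin(yy)]);l=np.array([f[1],-f[0]])
R2,_=blobs(S,(0,150,40),(8,255,255),(200,160,280,260))
for c in R2[:2]:
    w=onz('side',[np.array(cen(c))+[.45,0]],68)[0][:2]-p[:2];print(cen(c),'ahead',(w@f).round(1),'lat',(w@l).round(1))
cv2.imwrite('pics/s5.png',cv2.resize(S[140:230,210:290],None,fx=6,fy=6,interpolation=cv2.INTER_CUBIC)[:,:,::-1])
```

```text
[[638.7 -83.5 248.9   4.7]
 [638.7 -83.5 248.9   4.7]
 [638.6 -83.5 248.8   4.7]] [638.68 -83.48 248.87   4.68]
t 8.38 p [638.6 -83.5 248.8] r [2.128e+00 2.309e+00 1.000e-03] F [-0.3  0.9 -1.2] w 23.7 g 30.0 q [-0.15  0.51  1.62  0.    1.   -0.23]
[240.84900284900283, 217.36182336182335] ahead 133.5 lat -1.0
[247.95652173913044, 198.90217391304347] ahead 66.2 lat -0.3
```

Request:
servo_tool:
  plan:
    - [[1,-0.022,0.268,-0.04,0,0,0],[1,-0.022,0.268,0,0,0,0],[1,-0.022,0.268,0,0,0,0],[1,-0.022,0.268,0,0,0,0],[1,0,0,0,0,0,0]]

```text
t: 8.8
ee_pos: [634.3, -37.9, 246.3]
orientation: [-2.126, -2.312, -0.0]
ft_force: [0.6, -0.4, -0.7]
width: 23.8
grasp_force: 30.0
```

Request:
servo_tool:
  plan:
    - [[1,0,0,0,0,0,0],[1,0,0,0.15,0,0,0],[1,0,0,0.2,0,0,0],[1,0,0,0.3,0,0,0],[1,0,0,0,0,0,0]]

```text
t: 9.22
ee_pos: [635.9, -41.0, 275.3]
orientation: [2.127, 2.307, 0.004]
ft_force: [0.5, -0.8, -2.8]
width: 23.9
grasp_force: 30.0
```

Run:
```python
from h import *
S=snap('side');st()
R2,_=blobs(S,(0,150,40),(8,255,255),(200,140,280,260))
for c in R2[:3]: print(cen(c),cv2.contourArea(c))
cv2.imwrite('pics/s6.png',cv2.resize(S[130:230,200:300],None,fx=6,fy=6,interpolation=cv2.INTER_CUBIC)[:,:,::-1])
```

```text
t 9.27 p [635.6 -41.  274.3] r [2.127 2.308 0.004] F [-0.1  0.4 -4.2] w 23.8 g 30.0 q [-0.08  0.47  1.63 -0.    1.04 -0.16]
[240.3644859813084, 217.90031152647973] 53.5
[247.0340909090909, 194.5340909090909] 44.0
```

View pics/s6.png

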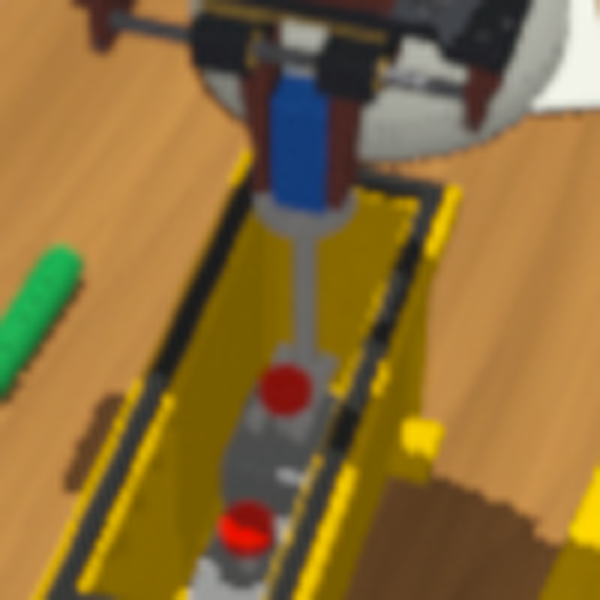

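The head is captured on the fork at crop (285,390) and has risen, and the load is up by about 1.6 N. I'm lifting out and carrying to the tray.

Request:
servo_tool:
  plan:
    - [[1,0,0,0.4,0,0,0],[1,0,0,0.55,0,0,0],[1,0,0,0.55,0,0,0],[1,0,0,0.55,0,0,0],[1,0,0,0.55,0,0,0]]

```text
t: 9.68
ee_pos: [634.3, -40.8, 377.1]
orientation: [-2.129, -2.31, 0.001]
ft_force: [0.4, -0.9, -3.9]
width: 24.0
grasp_force: 30.0
```

Request:
servo_tool:
  plan:
    - [[1,0,0,0.55,0,0,0],[1,0,0,0.5,0,0,0],[1,0,0,0.3,0,0,0],[1,0,0,0.15,0,0,0],[1,0,0,0,0,0,0]]

```text
t: 10.1
ee_pos: [634.9, -40.7, 437.3]
orientation: [2.128, 2.309, 0.002]
ft_force: [0.5, -0.1, -3.5]
width: 23.7
grasp_force: 30.0
```

Request:
servo_tool:
  plan:
    - [[1,-0.1,-0.15,0,0,0,0],[1,-0.2,-0.28,0,0,0,0],[1,-0.3,-0.43,0,0,0,0],[1,-0.35,-0.5,0,0,0,0],[1,-0.35,-0.5,0,0,0,0]]

```text
t: 10.52
ee_pos: [580.9, -116.1, 434.5]
orientation: [-2.127, -2.309, 0.003]
ft_force: [-0.5, -0.3, -4.1]
width: 23.9
grasp_force: 30.0
```

Request:
servo_tool:
  plan:
    - [[1,-0.35,-0.5,0,0,0,0],[1,-0.35,-0.5,0,0,0,0],[1,-0.35,-0.5,0,0,0,0],[1,-0.35,-0.5,0,0,0,0],[1,-0.35,-0.5,0,0,0,0]]

```text
t: 10.93
ee_pos: [510.5, -216.3, 434.9]
orientation: [-2.128, -2.308, 0.002]
ft_force: [-0.1, -1.2, -3.2]
width: 24.1
grasp_force: 30.0
```

Request:
servo_tool:
  plan:
    - [[1,-0.35,-0.5,0,0,0,0],[1,-0.35,-0.5,0,0,0,0],[1,-0.35,-0.5,0,0,0,0],[1,-0.35,-0.5,0,0,0,0],[1,-0.35,-0.5,0,0,0,0]]

```text
t: 11.35
ee_pos: [440.4, -316.0, 434.9]
orientation: [-2.128, -2.308, 0.001]
ft_force: [0.2, 0.2, -3.5]
width: 23.6
grasp_force: 30.0
```

Request:
servo_tool:
  plan:
    - [[1,-0.2,-0.28,0,0,0,0],[1,-0.1,-0.1,0,0,0,0],[1,0,0,0,0,0,0],[1,0,0,0,0,0,0],[1,0,0,0,0,0,0]]

```text
t: 11.77
ee_pos: [430.8, -329.5, 435.9]
orientation: [-2.128, -2.31, -0.0]
ft_force: [-0.1, -0.2, -3.7]
width: 24.4
grasp_force: 30.0
```

Run:
```python
from h import *
T=snap('top','t7.png');S=snap('side','s7.png');st();print(pose())
G,_=blobs(T,(50,80,40),(75,255,255),(320,205,440,300));print('tray',[(cv2.contourArea(c),rect('top',c,22)) for c in G[:3]])
cv2.imwrite('pics/s7c.png',cv2.resize(S[60:210,240:400],None,fx=4,fy=4,interpolation=cv2.INTER_CUBIC)[:,:,::-1])
for n in('side','top'):
  R2,_=blobs(T if n=='top' else S,(0,150,60),(8,255,255),(200,60,440,260),6);print(n,[(np.round(cen(c),1),cv2.contourArea(c)) for c in R2])
```

```text
t 11.87 p [ 431.  -329.4  436.1] r [-2.127 -2.311 -0.   ] F [ 0.6 -0.1 -3.3] w 23.9 g 30.0 q [-0.67  0.17  1.67  0.    1.31 -0.76]
(array([ 431.04231897, -329.3906421 ,  436.12534027]), np.float64(4.751502953458602), array([-1.04578152e-04,  2.84922826e-04, -9.99999954e-01]))
tray [(1786.5, ((462.345703125, -336.34136962890625), (121.00231170654297, 212.8779754638672), 4.48607063293457)), (12.5, ((414.95843505859375, -406.64825439453125), (22.460386276245117, 12.662314414978027), 89.68891143798828))]
side [(array([240.8, 218.2]), 47.0), (array([352.3, 106.1]), 35.0)]
top [(array([378.6, 256.5]), 41.5), (array([247.9, 195.4]), 38.5), (array([226.8, 195.4]), 37.5)]
```

View pics/s7c.png

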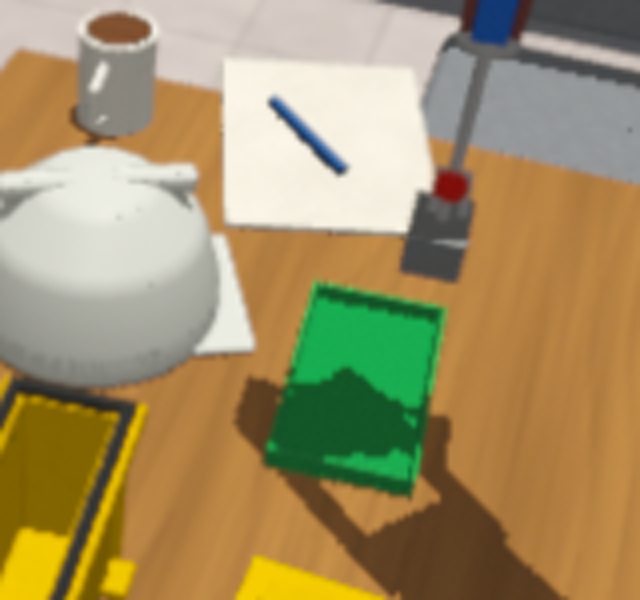

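The cartridge hangs upright on the fork with its head at crop (451,187), and the tray hasn't moved. I'm checking the hanging offset by casting rays.

Run:
```python
from h import *
print(two([378.6,256.5],[352.3,106.1]),onz('top',[[378.6,256.5]],249),onz('side',[[352.75,106.1]],246))
p=np.array([431,-329.4]);f=np.array([-.0828,.9966])
print(p+24*f)
```

```text
(array([ 431.26752423, -308.29318975,  244.97825711]), np.float64(1.1870648246936626)) [[ 431.84730991 -307.16170768  249.        ]] [[ 429.41799779 -307.31421991  246.        ]]
[ 429.0128 -305.4816]
```

Request:
servo_tool:
  plan:
    - [[1,0.11,0.06,-0.3,0,0,0],[1,0,0,-0.6,0,0,0],[1,0,0,-0.7,0,0,0],[1,0,0,-0.7,0,0,0],[1,0,0,-0.7,0,0,0]]

```text
t: 12.28
ee_pos: [435.4, -326.8, 314.4]
orientation: [2.127, 2.311, 0.0]
ft_force: [-0.6, 1.0, -3.7]
width: 23.7
grasp_force: 30.0
```

Request:
servo_tool:
  plan:
    - [[1,0,0,-0.6,0,0,0],[1,0,0,-0.4,0,0,0],[1,0,0,-0.2,0,0,0],[1,0,0,0,0,0,0],[1,0,0,0,0,0,0]]

```text
t: 12.7
ee_pos: [435.5, -327.5, 268.2]
orientation: [-2.128, -2.311, -0.0]
ft_force: [-0.3, 0.8, -2.4]
width: 24.0
grasp_force: 30.0
```

Request:
servo_tool:
  plan:
    - [[1,0,0,-0.1,0,0,0],[1,0,0,-0.1,0,0,0],[1,0,0,-0.1,0,0,0],[1,0,0,-0.1,0,0,0],[1,0,0,-0.1,0,0,0]]

```text
t: 13.12
ee_pos: [435.2, -327.9, 248.4]
orientation: [2.128, 2.31, 0.0]
ft_force: [0.3, -0.1, -2.1]
width: 23.8
grasp_force: 30.0
```

```bash
python3 -c "
from h import *
S=snap('side');S=snap('side','s8.png');st()
cv2.imwrite('pics/s8c.png',cv2.resize(S[110:200,290:400],None,fx=6,fy=6,interpolation=cv2.INTER_CUBIC)[:,:,::-1])"
```

```text
t 13.22 p [ 435.  -327.7  247.9] r [-2.129 -2.31  -0.   ] F [ 0.4 -0.2 -2.6] w 24.2 g 30.0 q [-0.67  0.38  1.85  0.    0.91 -0.75]
```

Request:
servo_tool:
  plan:
    - [[1,0.026,-0.31,0,0,0,0],[1,0.026,-0.31,0,0,0,0],[1,0.026,-0.31,0,0,0,0],[1,0.026,-0.31,0,0,0,0],[1,0,0,0,0,0,0]]

```text
t: 13.63
ee_pos: [439.6, -380.4, 248.6]
orientation: [2.129, 2.307, -0.001]
ft_force: [0.7, -0.3, -1.4]
width: 23.9
grasp_force: 30.0
```

Request:
servo_tool:
  plan:
    - [[1,0,0,0.5,0,0,0],[1,0,0,0.8,0,0,0],[1,0,0,0.8,0,0,0],[1,0,0,0.8,0,0,0],[1,0,0,0.4,0,0,0]]

```text
t: 14.05
ee_pos: [439.8, -378.2, 384.3]
orientation: [2.126, 2.306, 0.0]
ft_force: [0.9, -0.8, -0.6]
width: 24.0
grasp_force: 30.0
```

Request:
servo_tool:
  plan:
    - [[1,0.17,0.31,0,0,0,0],[1,0.37,0.7,0,0,0,0],[1,0.37,0.7,0,0,0,0],[1,0.37,0.7,0,0,0,0],[1,0.37,0.7,0,0,0,0]]

```text
t: 14.47
ee_pos: [505.2, -250.9, 378.9]
orientation: [-2.128, -2.308, 0.0]
ft_force: [0.7, 0.1, -1.4]
width: 24.1
grasp_force: 30.0
```

Request:
servo_tool:
  plan:
    - [[1,0.37,0.7,0,0,0,0],[1,0.37,0.7,0,0,0,0],[1,0.37,0.7,0,0,0,0],[1,0.37,0.7,0,0,0,0],[1,0.37,0.7,0,0,0,0]]

```text
t: 14.88
ee_pos: [579.2, -110.7, 378.7]
orientation: [-2.127, -2.309, 0.002]
ft_force: [0.2, -0.6, -1.3]
width: 23.7
grasp_force: 30.0
```

Request:
servo_tool:
  plan:
    - [[1,0.37,0.7,0,0,0,0],[1,0.37,0.7,0,0,0,0],[1,0.37,0.7,0,0,0,0],[1,0.2,0.35,0,0,0,0],[1,0,0,0,0,0,0]]

```text
t: 15.3
ee_pos: [632.3, -11.6, 378.7]
orientation: [-2.124, -2.312, 0.001]
ft_force: [-0.6, -1.2, -1.4]
width: 23.7
grasp_force: 30.0
```

```bash
cat > look.py <<'E'
from h import *
T=snap('top','t9.png');S=snap('side','s9.png');st();p,y,_=pose();print(p,y)
G,_=blobs(T,(50,80,40),(75,255,255),(320,205,440,300));print('tray',rect('top',G[0],22))
R,_=blobs(T,(0,150,60),(8,255,255),(200,160,440,300),6);print([(np.round(cen(c),1),cv2.contourArea(c),onz('top',[cen(c)],71).round(1)) for c in R])
R,_=blobs(S,(0,150,40),(8,255,255),(200,140,400,260),6);print([(np.round(cen(c),1),cv2.contourArea(c),onz('side',[np.array(cen(c))+[.45,0]],68).round(1)) for c in R])
E
python3 look.py
```

```text
t 15.4 p [631.1 -14.5 379. ] r [-2.126 -2.311  0.003] F [ 0.6 -0.6 -1.3] w 23.8 g 30.0 q [-0.04  0.36  1.54 -0.    1.24 -0.12]
[631.11579374 -14.4790445  379.01869162] 4.761446502813456
tray ((462.4981994628906, -341.8764343261719), (120.67274475097656, 223.63365173339844), 4.18313455581665)
[(array([362.8, 256.3]), 46.5, array([[ 433.4, -307.1,   71. ]])), (array([226.8, 195.4]), 37.5, array([[625.3, 114.8,  71. ]]))]
[(array([240.9, 217.9]), 52.5, array([[625.9,  51.2,  68. ]])), (array([338.8, 151.9]), 27.5, array([[ 434.2, -306.2,   68. ]]))]
```

Request:
servo_tool:
  plan:
    - [[1,0.015,0,-0.5,0,0,0],[1,0,0,-0.7,0,0,0],[1,0,0,-0.7,0,0,0],[1,0,0,-0.7,0,0,0],[1,0,0,-0.5,0,0,0]]

```text
t: 15.82
ee_pos: [630.4, -16.5, 253.6]
orientation: [-2.129, -2.307, 0.004]
ft_force: [0.5, -0.5, -1.5]
width: 23.9
grasp_force: 30.0
```

Request:
servo_tool:
  plan:
    - [[1,0,0,-0.2,0,0,0],[1,0,0,0,0,0,0],[1,0,0,0,0,0,0],[1,0,0,0,0,0,0],[1,0,0,0,0,0,0]]

```text
t: 16.23
ee_pos: [633.0, -15.2, 250.1]
orientation: [2.128, 2.308, 0.003]
ft_force: [0.3, 0.7, -1.7]
width: 23.6
grasp_force: 30.0
```

```bash
cat > lat.py <<'E'
from h import *
import sys
Z=[]
for i in range(3): S=snap('side');Z.append(np.r_[pose()[0],pose()[1]])
p=np.mean(Z,0);print(p.round(2));yy=np.radians(p[3]+90);f=np.array([np.cos(yy),np.sin(yy)]);l=np.array([f[1],-f[0]])
R2,_=blobs(S,(0,150,40),(8,255,255),(200,140,280,260))
for c in R2[:3]:
    w=onz('side',[np.array(cen(c))+[.45,0]],68)[0][:2]-p[:2];print(np.round(cen(c),1),cv2.contourArea(c),'ahead',(w@f).round(1),'lat',(w@l).round(1))
cv2.imwrite('pics/'+sys.argv[1],cv2.resize(S[130:230,200:300],None,fx=6,fy=6,interpolation=cv2.INTER_CUBIC)[:,:,::-1])
E
python3 lat.py s10.png
```

```text
[632.75 -15.01 249.69   4.68]
[240.8 217.8] 50.5 ahead 66.2 lat -1.1
```

View pics/s10.png

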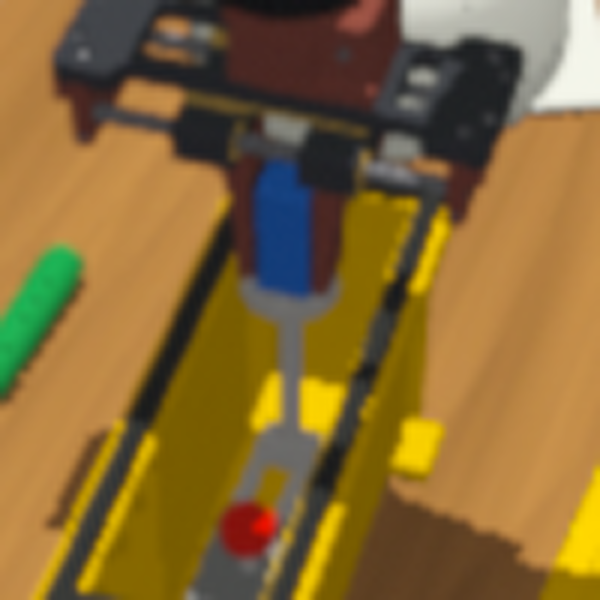

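The slot at crop (272,480) lines up with the second head at (248,530). I'm nudging about 0.7 mm, advancing and lifting.

Request:
servo_tool:
  plan:
    - [[1,-0.018,0,-0.05,0,0,0],[1,-0.022,0.268,0,0,0,0],[1,-0.022,0.268,0,0,0,0],[1,-0.022,0.268,0,0,0,0],[1,-0.022,0.268,0,0,0,0]]

```text
t: 16.8
ee_pos: [627.8, 29.5, 246.2]
orientation: [-2.128, -2.311, -0.0]
ft_force: [0.5, 0.2, -2.9]
width: 24.1
grasp_force: 30.0
```

Request:
servo_tool:
  plan:
    - [[1,0,0,0,0,0,0],[1,0,0,0.15,0,0,0],[1,0,0,0.2,0,0,0],[1,0,0,0.3,0,0,0],[1,0,0,0,0,0,0]]

```text
t: 17.22
ee_pos: [629.3, 27.6, 275.3]
orientation: [2.127, 2.308, 0.005]
ft_force: [0.9, 0.2, -3.0]
width: 24.3
grasp_force: 30.0
```

```bash
python3 lat.py s11.png; python3 -c "
from h import *
st()"
```

```text
[628.45  27.57 273.5    4.65]
[240.1 214.1] 51.0 ahead 12.0 lat 5.5
t 17.37 p [628.   27.6 272.7] r [2.129e+00 2.309e+00 1.000e-03] F [-0.4  0.9 -3.7] w 24.2 g 30.0 q [ 0.02  0.46  1.64 -0.    1.03 -0.06]
```

The load is up, so the second cartridge is lifted. I'm carrying it to the tray.

Request:
servo_tool:
  plan:
    - [[1,0,0,0.4,0,0,0],[1,0,0,0.55,0,0,0],[1,0,0,0.55,0,0,0],[1,0,0,0.55,0,0,0],[1,0,0,0.55,0,0,0]]

```text
t: 17.78
ee_pos: [627.5, 27.7, 376.6]
orientation: [-2.129, -2.309, 0.002]
ft_force: [0.3, 0.2, -2.9]
width: 23.8
grasp_force: 30.0
```

Request:
servo_tool:
  plan:
    - [[1,0,0,0.55,0,0,0],[1,0,0,0.5,0,0,0],[1,0,0,0.3,0,0,0],[1,0,0,0.05,0,0,0],[1,0,0,0,0,0,0]]

```text
t: 18.2
ee_pos: [628.0, 27.8, 432.3]
orientation: [2.129, 2.31, 0.001]
ft_force: [-0.4, 1.0, -3.1]
width: 23.7
grasp_force: 30.0
```

Request:
servo_tool:
  plan:
    - [[1,-0.1,-0.25,0,0,0,0],[1,-0.22,-0.555,0,0,0,0],[1,-0.22,-0.555,0,0,0,0],[1,-0.22,-0.555,0,0,0,0],[1,-0.22,-0.555,0,0,0,0]]

```text
t: 18.62
ee_pos: [587.3, -72.2, 430.2]
orientation: [-2.127, -2.309, 0.003]
ft_force: [1.2, -0.2, -3.9]
width: 23.8
grasp_force: 30.0
```

Request:
servo_tool:
  plan:
    - [[1,-0.22,-0.555,0,0,0,0],[1,-0.22,-0.555,0,0,0,0],[1,-0.22,-0.555,0,0,0,0],[1,-0.22,-0.555,0,0,0,0],[1,-0.22,-0.555,0,0,0,0]]

```text
t: 19.03
ee_pos: [543.2, -183.2, 430.3]
orientation: [-2.127, -2.308, 0.002]
ft_force: [0.3, 0.2, -2.2]
width: 23.5
grasp_force: 30.0
```

Request:
servo_tool:
  plan:
    - [[1,-0.22,-0.555,0,0,0,0],[1,-0.22,-0.555,0,0,0,0],[1,-0.22,-0.555,0,0,0,0],[1,-0.22,-0.555,0,0,0,0],[1,-0.22,-0.555,0,0,0,0]]

```text
t: 19.45
ee_pos: [499.1, -294.0, 430.3]
orientation: [-2.127, -2.308, 0.001]
ft_force: [0.7, 0.6, -2.9]
width: 23.9
grasp_force: 30.0
```

Request:
servo_tool:
  plan:
    - [[1,-0.22,-0.555,0,0,0,0],[1,-0.07,-0.2,0,0,0,0],[1,0,0,0,0,0,0],[1,0,0,0,0,0,0],[1,0,0,0,0,0,0]]

```text
t: 19.87
ee_pos: [489.2, -322.2, 431.6]
orientation: [-2.128, -2.31, -0.001]
ft_force: [-0.2, 0.8, -2.6]
width: 24.1
grasp_force: 30.0
```

```bash
python3 look.py
python3 - <<'E'
from h import *
T=cv2.imread('pics/t9.png')[:,:,::-1];S=cv2.imread('pics/s9.png')[:,:,::-1]
R,_=blobs(T,(0,150,60),(8,255,255),(320,160,440,300),6);Q,_=blobs(S,(0,150,40),(8,255,255),(280,60,420,260),6)
for a in R:
  for b in Q:
    p,d=two(cen(a),np.array(cen(b))+[.45,0])
    if d<5:print(p.round(1),d.round(1))
E
```

```text
t 19.97 p [ 489.5 -322.   432.1] r [-2.127 -2.311 -0.   ] F [-0.3  0.  -3.2] w 23.8 g 30.0 q [-0.6   0.24  1.58  0.    1.32 -0.69]
[ 489.52124305 -321.9969364   432.05015053] 4.759523731599866
tray ((461.263671875, -326.11492919921875), (120.40208435058594, 191.38894653320312), 4.027939796447754)
[(array([375. , 235.9]), 55.0, array([[ 495.9, -347.6,   71. ]])), (array([362.8, 256.3]), 44.0, array([[ 433.2, -307.2,   71. ]])), (array([226.8, 195.4]), 37.5, array([[625.3, 114.8,  71. ]]))]
[(array([338.6, 152.2]), 25.5, array([[ 434.4, -304.7,   68. ]]))]
[ 488.1 -302.1  240.3] 1.1
[ 433.9 -308.7   64.5] 1.3
```

Request:
servo_tool:
  plan:
    - [[1,0,0,-0.3,0,0,0],[1,0,0,-0.6,0,0,0],[1,0,0,-0.7,0,0,0],[1,0,0,-0.7,0,0,0],[1,0,0,-0.7,0,0,0]]

```text
t: 20.38
ee_pos: [489.2, -322.1, 310.6]
orientation: [2.127, 2.311, 0.0]
ft_force: [0.5, 0.2, -3.6]
width: 24.0
grasp_force: 30.0
```

Request:
servo_tool:
  plan:
    - [[1,0,0,-0.6,0,0,0],[1,0,0,-0.35,0,0,0],[1,0,0,-0.15,0,0,0],[1,0,0,0,0,0,0],[1,0,0,0,0,0,0]]

```text
t: 20.8
ee_pos: [489.6, -322.8, 268.5]
orientation: [2.128, 2.311, 0.0]
ft_force: [-0.0, 0.0, -2.9]
width: 23.9
grasp_force: 30.0
```

Request:
servo_tool:
  plan:
    - [[1,0,0,-0.1,0,0,0],[1,0,0,-0.1,0,0,0],[1,0,0,-0.1,0,0,0],[1,0,0,-0.1,0,0,0],[1,0,0,-0.1,0,0,0]]

```text
t: 21.22
ee_pos: [489.3, -323.1, 248.3]
orientation: [2.128, 2.31, 0.0]
ft_force: [-0.0, 0.5, -0.9]
width: 23.9
grasp_force: 30.0
```

```bash
python3 -c "
from h import *
snap('side');st();print(pose()[0])"
```

```text
t 21.27 p [ 489.1 -322.9  247.5] r [-2.129 -2.31  -0.   ] F [-0.4 -0.1 -1.8] w 23.9 g 30.0 q [-0.6   0.44  1.76  0.    0.95 -0.69]
[ 489.05571811 -322.9457997   247.48092727]
```

Request:
servo_tool:
  plan:
    - [[1,0.026,-0.31,0,0,0,0],[1,0.026,-0.31,0,0,0,0],[1,0.026,-0.31,0,0,0,0],[1,0.026,-0.31,0,0,0,0],[1,0,0,0,0,0,0]]

```text
t: 21.68
ee_pos: [493.7, -375.8, 248.6]
orientation: [2.129, 2.307, -0.001]
ft_force: [0.4, -0.7, -1.3]
width: 24.2
grasp_force: 30.0
```

Request:
servo_tool:
  plan:
    - [[1,0,0,0.5,0,0,0],[1,0,0,0.8,0,0,0],[1,0,0,0.8,0,0,0],[1,0,0,0.8,0,0,0],[1,0,0,0.4,0,0,0]]

```text
t: 22.1
ee_pos: [494.0, -373.5, 384.6]
orientation: [2.126, 2.306, 0.001]
ft_force: [-0.1, -0.7, -0.1]
width: 24.1
grasp_force: 30.0
```

Request:
servo_tool:
  plan:
    - [[1,0.1,0.3,0,0,0,0],[1,0.25,0.765,0,0,0,0],[1,0.25,0.765,0,0,0,0],[1,0.25,0.765,0,0,0,0],[1,0.25,0.765,0,0,0,0]]

```text
t: 22.52
ee_pos: [536.9, -236.1, 378.4]
orientation: [-2.128, -2.307, 0.001]
ft_force: [0.8, -0.1, -1.8]
width: 23.8
grasp_force: 30.0
```

Request:
servo_tool:
  plan:
    - [[1,0.25,0.765,0,0,0,0],[1,0.25,0.765,0,0,0,0],[1,0.25,0.765,0,0,0,0],[1,0.25,0.765,0,0,0,0],[1,0.25,0.765,0,0,0,0]]

```text
t: 22.93
ee_pos: [586.8, -82.8, 378.4]
orientation: [-2.127, -2.308, 0.002]
ft_force: [-0.0, -0.4, -2.4]
width: 23.9
grasp_force: 30.0
```

Request:
servo_tool:
  plan:
    - [[1,0.25,0.765,0,0,0,0],[1,0.25,0.765,0,0,0,0],[1,0.25,0.765,0,0,0,0],[1,0.25,0.765,0,0,0,0],[1,0.13,0.37,0,0,0,0]]

```text
t: 23.35
ee_pos: [632.3, 55.8, 378.2]
orientation: [-2.125, -2.311, 0.001]
ft_force: [-0.2, -0.3, -1.9]
width: 23.9
grasp_force: 30.0
```

Request:
servo_tool:
  plan:
    - [[1,0,0,0,0,0,0],[1,0,0,0,0,0,0],[1,0,0,0,0,0,0]]

```text
t: 23.6
ee_pos: [631.9, 51.4, 379.3]
orientation: [-2.128, -2.309, 0.003]
ft_force: [1.2, -1.0, -2.4]
width: 23.7
grasp_force: 30.0
```

```bash
python3 look.py
```

```text
t 23.7 p [632.1  50.7 379.9] r [-2.130e+00 -2.309e+00  1.000e-03] F [-0.2 -0.3 -1.7] w 24.0 g 30.0 q [ 0.06  0.36  1.54 -0.    1.24 -0.02]
[632.07765408  50.7465327  379.92658438] 4.602344692499543
tray ((462.4981994628906, -341.8764343261719), (120.67274475097656, 223.63365173339844), 4.18313455581665)
[(array([362.9, 256.3]), 45.5, array([[ 433.3, -307.3,   71. ]])), (array([360.8, 238.6]), 44.0, array([[ 487.8, -303. ,   71. ]])), (array([227. , 195.4]), 35.5, array([[625.4, 114.2,  71. ]]))]
[(array([338.8, 151.8]), 26.5, array([[ 434.3, -306.7,   68. ]])), (array([322. , 148.4]), 24.5, array([[ 488.8, -301.9,   68. ]]))]
```

Request:
servo_tool:
  plan:
    - [[1,0,0,-0.5,0,0,0],[1,0,0,-0.7,0,0,0],[1,0,0,-0.7,0,0,0],[1,0,0,-0.7,0,0,0],[1,0,0,-0.5,0,0,0]]

```text
t: 24.12
ee_pos: [631.4, 50.5, 254.0]
orientation: [-2.13, -2.307, 0.003]
ft_force: [0.0, 0.1, -0.9]
width: 23.6
grasp_force: 30.0
```

Request:
servo_tool:
  plan:
    - [[1,0,0,-0.22,0,0,0],[1,0,0,0,0,0,0],[1,0,0,0,0,0,0],[1,0,0,0,0,0,0],[1,0,0,0,0,0,0]]

```text
t: 24.53
ee_pos: [633.4, 51.8, 249.3]
orientation: [2.128, 2.309, 0.003]
ft_force: [-0.1, -0.1, -2.1]
width: 23.8
grasp_force: 30.0
```

```bash
python3 lat.py s12.png
python3 - <<'E'
from h import *
p=np.array([632.5,51.5]);S=cv2.imread('pics/s12.png')
T=snap('top');R,_=blobs(T,(0,150,60),(8,255,255),(200,160,312,220),3);print([(cen(c),cv2.contourArea(c)) for c in R]);st()
E
```

```text
[633.11  51.98 248.89   4.68]
[([228.9047619047619, 195.3968253968254], 10.5)]
t 24.73 p [632.8  52.  248.4] r [2.128e+00 2.310e+00 2.000e-03] F [-0.1  0.4 -2.4] w 24.1 g 30.0 q [ 0.06  0.5   1.65 -0.    0.99 -0.02]
```

View pics/s12.png

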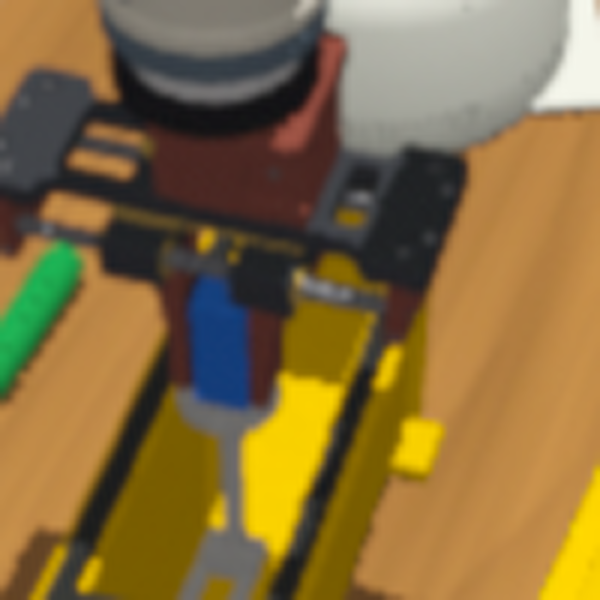

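The fork is centred in the mouth at crop (220,560). The third head is hidden by the end wall, so I'm going by the top measurement corrected with what worked for the first two.

Request:
servo_tool:
  plan:
    - [[1,-0.013,0,-0.03,0,0,0],[1,-0.022,0.265,0,0,0,0],[1,-0.022,0.265,0,0,0,0],[1,-0.022,0.265,0,0,0,0],[1,-0.022,0.265,0,0,0,0]]

```text
t: 25.15
ee_pos: [628.3, 95.9, 246.2]
orientation: [-2.128, -2.311, -0.0]
ft_force: [-1.4, -0.5, -2.7]
width: 23.8
grasp_force: 30.0
```

Request:
servo_tool:
  plan:
    - [[1,0,0,0,0,0,0],[1,0,0,0.15,0,0,0],[1,0,0,0.2,0,0,0],[1,0,0,0.3,0,0,0],[1,0,0,0,0,0,0]]

```text
t: 25.57
ee_pos: [629.7, 94.2, 275.3]
orientation: [2.127, 2.308, 0.005]
ft_force: [1.8, -0.6, -3.1]
width: 23.8
grasp_force: 30.0
```

```bash
python3 lat.py s13.png; python3 -c "
from h import *
f=[]
for i in range(4):
    S=snap('side');f.append(readout.get_obs()['ft_force'])
print(np.mean(f,0));st()
cv2.imwrite('pics/s13.png',cv2.resize(S[180:260,190:270],None,fx=6,fy=6,interpolation=cv2.INTER_CUBIC)[:,:,::-1])"
```

```text
[628.97  94.02 273.48   4.65]
[230.5 231. ] 21.0 ahead 5.8 lat 6.5
[-0.37782078 -0.60392102 -3.36930414]
t 25.92 p [628.2  94.2 271.8] r [-2.129e+00 -2.310e+00  1.000e-03] F [ 0.1 -0.2 -3.5] w 23.7 g 30.0 q [0.13 0.47 1.63 0.   1.04 0.05]
```

View pics/s13.png

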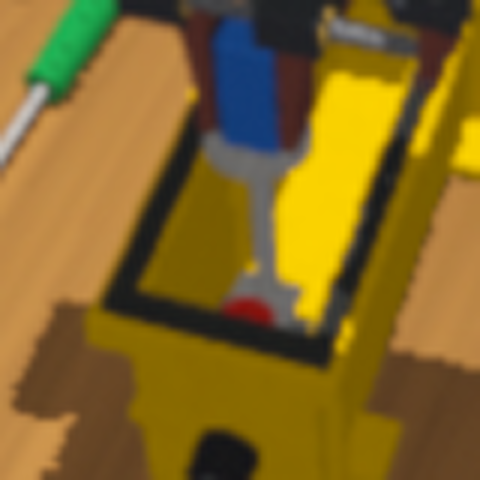

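The third head sits on the fork at crop (250,310), and the wrist reads -3.4 N. I'm carrying it to the tray.

Request:
servo_tool:
  plan:
    - [[1,0,0,0.4,0,0,0],[1,0,0,0.55,0,0,0],[1,0,0,0.55,0,0,0],[1,0,0,0.55,0,0,0],[1,0,0,0.55,0,0,0]]

```text
t: 26.33
ee_pos: [628.2, 94.3, 376.7]
orientation: [-2.128, -2.31, 0.001]
ft_force: [0.6, 0.6, -4.6]
width: 24.0
grasp_force: 30.0
```

Request:
servo_tool:
  plan:
    - [[1,0,0,0.55,0,0,0],[1,0,0,0.5,0,0,0],[1,0,0,0.3,0,0,0],[1,0,0,0.05,0,0,0],[1,-0.1,-0.3,0,0,0,0]]

```text
t: 26.75
ee_pos: [624.8, 83.5, 432.3]
orientation: [2.127, 2.312, 0.002]
ft_force: [-1.2, 0.5, -3.1]
width: 23.7
grasp_force: 30.0
```

Request:
servo_tool:
  plan:
    - [[1,-0.19,-0.594,0,0,0,0],[1,-0.19,-0.594,0,0,0,0],[1,-0.19,-0.594,0,0,0,0],[1,-0.19,-0.594,0,0,0,0],[1,-0.19,-0.594,0,0,0,0]]

```text
t: 27.17
ee_pos: [584.9, -38.1, 430.0]
orientation: [-2.127, -2.308, 0.004]
ft_force: [0.6, -0.2, -2.7]
width: 24.3
grasp_force: 30.0
```

Request:
servo_tool:
  plan:
    - [[1,-0.19,-0.594,0,0,0,0],[1,-0.19,-0.594,0,0,0,0],[1,-0.19,-0.594,0,0,0,0],[1,-0.19,-0.594,0,0,0,0],[1,-0.19,-0.594,0,0,0,0]]

```text
t: 27.58
ee_pos: [546.7, -156.8, 430.1]
orientation: [-2.127, -2.308, 0.003]
ft_force: [0.1, -0.4, -3.3]
width: 24.0
grasp_force: 30.0
```

Request:
servo_tool:
  plan:
    - [[1,-0.19,-0.594,0,0,0,0],[1,-0.19,-0.594,0,0,0,0],[1,-0.19,-0.594,0,0,0,0],[1,-0.19,-0.594,0,0,0,0],[1,-0.19,-0.594,0,0,0,0]]

```text
t: 28.0
ee_pos: [508.7, -275.4, 430.1]
orientation: [-2.127, -2.308, 0.002]
ft_force: [0.7, 0.2, -3.7]
width: 24.4
grasp_force: 30.0
```

Request:
servo_tool:
  plan:
    - [[1,-0.19,-0.594,0,0,0,0],[1,-0.19,-0.594,0,0,0,0],[1,-0.19,-0.594,0,0,0,0],[1,-0.19,-0.594,0,0,0,0],[1,-0.19,-0.594,0,0,0,0]]

```text
t: 28.42
ee_pos: [470.6, -394.0, 430.0]
orientation: [-2.127, -2.307, 0.001]
ft_force: [-0.1, -0.2, -3.5]
width: 24.0
grasp_force: 30.0
```

Request:
servo_tool:
  plan:
    - [[1,-0.1,-0.3,0,0,0,0],[1,0,0,0,0,0,0],[1,0,0,0,0,0,0],[1,0,0,0,0,0,0]]

```text
t: 28.75
ee_pos: [468.3, -403.9, 431.4]
orientation: [-2.127, -2.309, -0.001]
ft_force: [-0.3, 0.0, -2.7]
width: 23.9
grasp_force: 30.0
```

```bash
python3 look.py
python3 - <<'E'
from h import *
T=cv2.imread('pics/t9.png')[:,:,::-1];S=cv2.imread('pics/s9.png')[:,:,::-1]
R,_=blobs(T,(0,150,60),(8,255,255),(320,160,440,300),6);Q,_=blobs(S,(0,150,40),(8,255,255),(280,60,420,260),6)
for a in R:
  for b in Q:
    p,d=two(cen(a),np.array(cen(b))+[.45,0])
    if d<5:print(p.round(1),d.round(1))
E
```

```text
t 28.85 p [ 468.8 -403.7  432. ] r [-2.127 -2.311 -0.   ] F [-0.8  0.3 -2.8] w 23.6 g 30.0 q [-0.73  0.3   1.51  0.    1.33 -0.81]
[ 468.77255552 -403.72456813  432.01799927] 4.752385582214107
tray ((462.51336669921875, -342.0837707519531), (120.67274475097656, 223.21786499023438), 4.18313455581665)
[(array([405.1, 243.6]), 56.5, array([[ 471.8, -440.3,   71. ]])), (array([362.9, 256.3]), 45.5, array([[ 433.3, -307.3,   71. ]])), (array([361. , 238.7]), 43.0, array([[ 487.6, -303.4,   71. ]]))]
[(array([338.8, 151.7]), 32.0, array([[ 434.5, -307.1,   68. ]])), (array([322., 148.]), 31.5, array([[ 489.1, -304. ,   68. ]]))]
[ 466.7 -383.7  239.7] 0.5
[ 433.9 -308.2   67. ] 1.3
[ 488.4 -304.1   67.9] 1.3
```

Request:
servo_tool:
  plan:
    - [[1,0,0,-0.3,0,0,0],[1,0,0,-0.6,0,0,0],[1,0,0,-0.7,0,0,0],[1,0,0,-0.7,0,0,0],[1,0,0,-0.7,0,0,0]]

```text
t: 29.27
ee_pos: [468.6, -403.8, 310.6]
orientation: [2.127, 2.311, 0.0]
ft_force: [-0.5, -0.5, -3.9]
width: 23.9
grasp_force: 30.0
```

Request:
servo_tool:
  plan:
    - [[1,0,0,-0.6,0,0,0],[1,0,0,-0.35,0,0,0],[1,0,0,-0.15,0,0,0],[1,0,0,0,0,0,0],[1,0,0,0,0,0,0]]

```text
t: 29.68
ee_pos: [468.9, -404.6, 268.5]
orientation: [2.128, 2.311, 0.0]
ft_force: [0.1, -0.2, -4.0]
width: 23.8
grasp_force: 30.0
```

Request:
servo_tool:
  plan:
    - [[1,0,0,-0.1,0,0,0],[1,0,0,-0.1,0,0,0],[1,0,0,-0.1,0,0,0],[1,0,0,-0.1,0,0,0],[1,0,0,-0.1,0,0,0]]

```text
t: 30.1
ee_pos: [468.6, -405.0, 248.4]
orientation: [2.128, 2.31, 0.0]
ft_force: [0.8, 0.4, -1.9]
width: 24.1
grasp_force: 30.0
```

Request:
servo_tool:
  plan:
    - [[1,0,0,0,0,0,0],[1,0,0,0,0,0,0]]

```text
t: 30.27
ee_pos: [468.5, -404.8, 248.1]
orientation: [-2.129, -2.31, -0.0]
ft_force: [-0.2, -0.4, -1.9]
width: 23.9
grasp_force: 30.0
```

Request:
servo_tool:
  plan:
    - [[1,0.026,-0.31,0,0,0,0],[1,0.026,-0.31,0,0,0,0],[1,0.026,-0.31,0,0,0,0],[1,0.026,-0.31,0,0,0,0],[1,0,0,0,0,0,0]]

```text
t: 30.68
ee_pos: [472.8, -457.6, 248.5]
orientation: [2.129, 2.307, -0.001]
ft_force: [-0.6, 0.3, -1.7]
width: 24.2
grasp_force: 30.0
```

Request:
servo_tool:
  plan:
    - [[1,0,0,0.5,0,0,0],[1,0,0,0.8,0,0,0],[1,0,0,0.8,0,0,0],[1,0,0,0.8,0,0,0],[1,0,0,0.8,0,0,0]]

```text
t: 31.1
ee_pos: [472.3, -454.5, 397.6]
orientation: [-2.129, -2.309, -0.0]
ft_force: [0.2, 0.1, -1.8]
width: 24.1
grasp_force: 30.0
```

```bash
python3 look.py
```

```text
t 31.2 p [ 474.  -456.1  402.8] r [ 2.122  2.302 -0.   ] F [ 0.5 -0.1 -0.7] w 24.1 g 30.0 q [-0.78  0.38  1.46  0.    1.29 -0.87]
[ 473.98896923 -456.05742724  402.82793863] 4.6675770131550705
tray ((462.5497741699219, -342.406005859375), (120.68976593017578, 224.62559509277344), 4.112425804138184)
[(array([387.3, 245.1]), 46.0, array([[ 467.4, -384.5,   71. ]])), (array([361. , 238.6]), 46.0, array([[ 487.9, -303.4,   71. ]])), (array([362.9, 256.3]), 45.0, array([[ 433.2, -307.4,   71. ]]))]
[(array([339., 152.]), 31.5, array([[ 433.6, -305.7,   68. ]])), (array([321.8, 148.4]), 29.5, array([[ 489.1, -301.5,   68. ]]))]
```

All three cartridges are in the tray at the expected spots. I'm returning the picker to its stand.

Request:
servo_tool:
  plan:
    - [[1,-0.1,0.4,0,0,0,0.5],[1,-0.11,0.79,0,0,0,0.99],[1,-0.11,0.79,0,0,0,0.99],[1,-0.11,0.79,0,0,0,0.99],[1,-0.11,0.79,0,0,0,0.99]]

```text
t: 31.62
ee_pos: [450.1, -310.6, 395.0]
orientation: [-1.636, -2.68, -0.0]
ft_force: [1.3, 0.9, -1.8]
width: 23.8
grasp_force: 30.0
```

Request:
servo_tool:
  plan:
    - [[1,-0.11,0.79,0,0,0,0.99],[1,-0.11,0.79,0,0,0,0.99],[1,-0.11,0.79,0,0,0,0.99],[1,-0.11,0.79,0,0,0,0.99],[1,-0.11,0.79,0,0,0,0.99]]

```text
t: 32.03
ee_pos: [428.1, -152.6, 395.3]
orientation: [-1.024, -2.969, -0.0]
ft_force: [-0.3, 0.0, -1.4]
width: 23.9
grasp_force: 30.0
```

Request:
servo_tool:
  plan:
    - [[1,-0.11,0.79,0,0,0,0.99],[1,-0.11,0.79,0,0,0,0.99],[1,-0.11,0.79,0,0,0,0.99],[1,-0.11,0.79,0,0,0,0.99],[1,-0.11,0.79,0,0,0,0.99]]

```text
t: 32.45
ee_pos: [406.1, 5.3, 395.6]
orientation: [-0.364, -3.119, 0.0]
ft_force: [0.2, 0.0, -1.8]
width: 24.0
grasp_force: 30.0
```

Request:
servo_tool:
  plan:
    - [[1,-0.11,0.79,0,0,0,0.99],[1,-0.11,0.79,0,0,0,0.99],[1,-0.11,0.79,0,0,0,0.99],[1,-0.11,0.79,0,0,0,0.99],[1,-0.11,0.79,0,0,0,0.99]]

```text
t: 32.87
ee_pos: [384.2, 163.2, 395.6]
orientation: [0.314, -3.125, 0.0]
ft_force: [1.1, -0.6, -1.2]
width: 23.9
grasp_force: 30.0
```

Request:
servo_tool:
  plan:
    - [[1,-0.11,0.79,0,0,0,0.5],[1,-0.11,0.79,0,0,0,0],[1,-0.11,0.79,0,0,0,0],[1,-0.11,0.79,0,0,0,0],[1,-0.11,0.6,0,0,0,0]]

```text
t: 33.28
ee_pos: [362.3, 314.3, 395.4]
orientation: [0.376, -3.118, 0.0]
ft_force: [-0.2, -0.7, -2.7]
width: 24.0
grasp_force: 30.0
```

Request:
servo_tool:
  plan:
    - [[1,0,0,0,0,0,0],[1,0,0,0,0,0,0],[1,0,0,0,0,0,0]]

```text
t: 33.53
ee_pos: [362.8, 311.7, 395.5]
orientation: [0.376, -3.118, 0.002]
ft_force: [0.0, 0.1, -2.8]
width: 24.0
grasp_force: 30.0
```

```bash
python3 -c "
from h import *
snap('top');st();print(pose())"
```

```text
t 33.58 p [362.9 311.4 395.7] r [ 3.750e-01 -3.118e+00  1.000e-03] F [ 0.7  0.4 -1.1] w 24.1 g 30.0 q [ 0.68  0.1   1.84 -0.    1.2  -1.13]
(array([362.93738948, 311.41570452, 395.68414279]), np.float64(103.7017960975972), array([-9.09511295e-04, -1.05128051e-03, -9.99999034e-01]))
```

Request:
servo_tool:
  plan:
    - [[1,-0.02,0.32,0,0,0,0],[1,-0.02,0.32,0,0,0,0],[1,0,0,-0.5,0,0,0],[1,0,0,-0.8,0,0,0],[1,0,0,-0.8,0,0,0]]

```text
t: 34.0
ee_pos: [362.1, 339.2, 312.4]
orientation: [-0.375, 3.116, 0.004]
ft_force: [0.0, 0.1, -2.4]
width: 23.9
grasp_force: 30.0
```

Request:
servo_tool:
  plan:
    - [[1,0,0,-0.8,0,0,0],[1,0,0,-0.6,0,0,0],[1,0,0,-0.27,0,0,0],[1,0,0,0,0,0,0],[1,0,0,0,0,0,0]]

```text
t: 34.42
ee_pos: [361.8, 338.5, 245.8]
orientation: [0.375, -3.119, -0.0]
ft_force: [0.6, 0.6, -1.1]
width: 24.2
grasp_force: 30.0
```

Run:
```python
from h import *
S=snap('side');S=snap('side');st();p=pose()[0];print(pose())
u=np.array([np.cos(np.radians(13.7)),np.sin(np.radians(13.7))]);d=np.array([441.2,355.9])-p[:2];print('along',d@u,'lat',d@[-u[1],u[0]],'units',d/40,(244-p[2])/40)
cv2.imwrite('pics/s14.png',cv2.resize(S[270:384,220:350],None,fx=5,fy=5,interpolation=cv2.INTER_CUBIC)[:,:,::-1])
```

```text
t 34.52 p [362.3 338.9 247. ] r [-3.750e-01  3.117e+00  3.000e-03] F [-0.1 -0.8 -0.8] w 23.9 g 30.0 q [ 0.73  0.31  1.96  0.    0.87 -1.08]
(array([362.32576127, 338.85587938, 247.04366376]), np.float64(103.72801733211786), array([ 0.00215065,  0.00196555, -0.99999576]))
along 80.66689516133465 lat -2.121228079595266 units [1.97185597 0.42610302] -0.07609159395985614
```

View pics/s14.png

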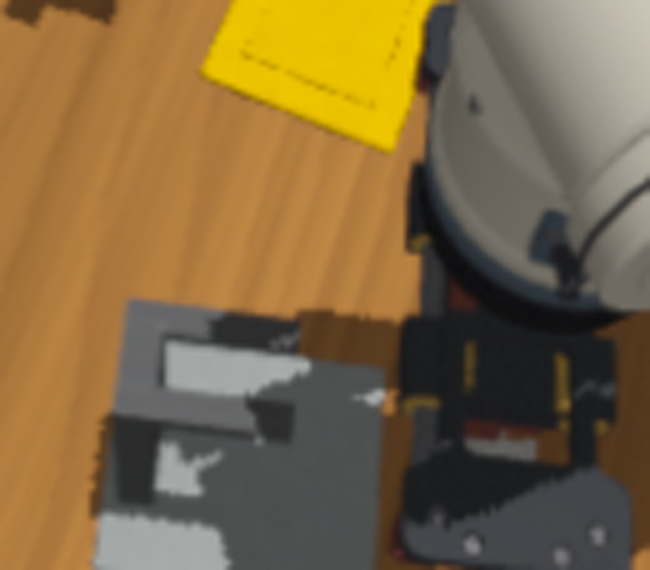

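The gripper with the picker is in front of the stand, whose open bars are at crop (230,370). I'm sliding in 80 mm and lowering.

Request:
servo_tool:
  plan:
    - [[1,0.25,-0.01,-0.04,0,0,0],[1,0.43,0.108,0,0,0,0],[1,0.43,0.108,0,0,0,0],[1,0.43,0.11,0,0,0,0],[1,0.43,0.11,0,0,0,0]]

```text
t: 34.93
ee_pos: [442.2, 355.5, 245.3]
orientation: [-0.375, 3.117, 0.002]
ft_force: [-0.2, -0.7, -2.2]
width: 23.7
grasp_force: 30.0
```

Request:
servo_tool:
  plan:
    - [[1,0,0,0,0,0,0],[1,0,0,0,0,0,0],[1,0,0,-0.12,0,0,0],[1,0,0,-0.1,0,0,0],[1,0,0,0,0,0,0]]

```text
t: 35.35
ee_pos: [439.8, 354.9, 235.4]
orientation: [-0.376, 3.118, -0.0]
ft_force: [-0.1, -0.6, 2.6]
width: 23.8
grasp_force: 30.0
```

Run:
```python
from h import *
f=[]
for i in range(4):
    S=snap('side');f.append(np.r_[readout.get_obs()['ft_force'],pose()[0]])
print(np.mean(f,0).round(2));st()
```

```text
[-3.0000e-02 -1.1200e+00  3.8900e+00  4.3986e+02  3.5488e+02  2.3538e+02]
t 35.55 p [439.9 354.9 235.4] r [-0.376  3.119 -0.   ] F [-0.7 -1.9  4.8] w 24.2 g 30.0 q [ 0.66  0.42  1.81 -0.    0.9  -1.15]
```

The wrist force turned positive, so the collar rests on the bars. I'm opening, rising and checking.

Request:
servo_tool:
  plan:
    - [[-1,0,0,0.03,0,0,0],[-1,0,0,0,0,0,0],[-1,0,0,0,0,0,0],[-1,0,0,0,0,0,0],[-1,0,0,0,0,0,0]]

```text
t: 35.97
ee_pos: [440.2, 355.0, 236.1]
orientation: [0.376, -3.119, 0.0]
ft_force: [0.3, -0.1, -1.1]
width: 53.6
grasp_force: 0.0
```

Request:
servo_tool:
  plan:
    - [[-1,0,0,0,0,0,0],[-1,0,0,0,0,0,0],[-1,0,0,0,0,0,0],[-1,0,0,0.2,0,0,0],[-1,0,0,0.5,0,0,0]]

```text
t: 36.38
ee_pos: [439.1, 354.2, 262.6]
orientation: [0.375, -3.115, 0.004]
ft_force: [0.7, 0.8, 0.1]
width: 85.9
grasp_force: 0.0
```

Request:
servo_tool:
  plan:
    - [[-1,0,0,0.8,0,0,0],[-1,0,0,0.8,0,0,0],[-1,0,0,0.5,0,0,0],[-1,0.2,-0.75,0,0,0,0],[-1,0.2,-0.75,0,0,0,0]]

```text
t: 36.8
ee_pos: [456.7, 295.7, 350.8]
orientation: [-0.38, 3.114, 0.003]
ft_force: [0.3, -0.3, -0.9]
width: 87.6
grasp_force: 0.0
```

Request:
servo_tool:
  plan:
    - [[-1,0,-0.75,0,0,0,0],[-1,0,-0.75,0,0,0,0],[-1,0,-0.75,0,0,0,0],[-1,0,-0.75,0,0,0,0],[-1,0,-0.2,0,0,0,0]]

```text
t: 37.22
ee_pos: [455.7, 164.1, 348.8]
orientation: [0.373, -3.119, 0.001]
ft_force: [0.1, -0.5, -0.7]
width: 87.7
grasp_force: 0.0
```

Run:
```python
from h import *
T=snap('top','t15.png');S=snap('side','s15.png');st();print(pose()[1])
b1,_=blobs(T,(105,120,150),(125,255,255),(115,220,190,285),4);b2,_=blobs(S,(105,120,150),(125,255,255),(230,310,310,384),4)
print('handle',[(cen(c),onz('top',[cen(c)],210).round(1)) for c in b1],[(cen(c),onz('side',[cen(c)],210).round(1)) for c in b2])
Y,_=blobs(T,(20,120,60),(32,255,255),(190,222,330,290),100);print('plate',[rect('top',c,6) for c in Y])
K,_=blobs(T,(0,0,0),(180,255,60),(235,235,285,270));print('knob',[(cen(c),cv2.contourArea(c),onz('top',[cen(c)],40)) for c in K])
K,_=blobs(S,(0,0,0),(180,255,60),(295,225,320,250));print('knobS',[(cen(c),cv2.contourArea(c),onz('side',[cen(c)],30)) for c in K])
cv2.imwrite('pics/m15.png',np.vstack([T[140:384,110:420],S[60:384,200:510][:324]])[:,:,::-1])
```

```text
t 37.32 p [456.3 166.  348.9] r [-0.371  3.119  0.   ] F [ 0.2  1.  -0.8] w 88.0 g 0.0 q [ 0.32  0.16  1.89  0.    1.1  -1.48]
103.57464566402234
handle [([138.22605363984673, 254.8199233716475], array([[439.3, 350.9, 210. ]]))] [([270.98148148148147, 331.5197530864197], array([[440.2, 354.8, 210. ]]))]
plate [((460.74920654296875, 14.310554504394531), (229.41615295410156, 103.28841400146484), 87.49815368652344)]
knob [([249.64779874213835, 247.77987421383645], 26.5, array([[461.77435869,  43.54239591,  40.        ]]))]
knobS [([306.93215339233035, 229.85545722713863], 56.5, array([[452.77355721,  -3.20844822,  30.        ]]))]
```

View pics/m15.png

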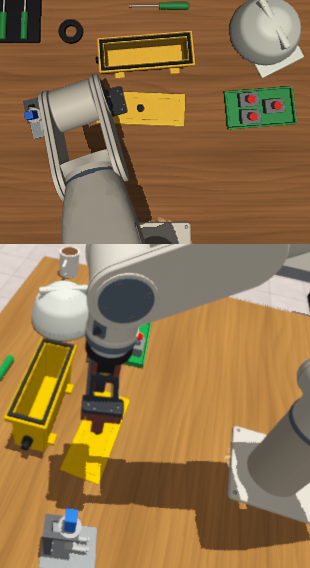

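The picker hangs on its stand with its handle at about (440,353), and the tray holds three cartridges. The plate has been knocked: its knob is now at top pixel (249.6,247.8), about (462,44), with its angle unchanged. I'm moving over the knob.

Request:
servo_tool:
  plan:
    - [[-1,0.04,-0.75,-0.4,0,0,0],[-1,0.04,-0.75,-0.7,0,0,0],[-1,0.04,-0.75,-0.7,0,0,0],[-1,0.04,-0.77,-0.7,0,0,0],[-1,0,0,-0.7,0,0,0]]

```text
t: 37.73
ee_pos: [463.4, 44.1, 219.6]
orientation: [-0.373, 3.118, -0.001]
ft_force: [0.1, 1.1, -0.2]
width: 87.5
grasp_force: 0.0
```

Request:
servo_tool:
  plan:
    - [[-1,0,0,-0.7,0,0,0],[-1,0,0,0,0,0,0],[-1,0,0,0,0,0,0]]

```text
t: 37.98
ee_pos: [462.5, 47.1, 191.6]
orientation: [0.376, -3.116, -0.001]
ft_force: [-0.6, -0.6, 0.7]
width: 87.6
grasp_force: 0.0
```

Run:
```python
from h import *
S=snap('side','s16.png');T=snap('top');st()
K,_=blobs(S,(0,0,0),(180,255,60),(260,190,340,290),15);print('knobS',[(cen(c),cv2.contourArea(c),onz('side',[cen(c)],28).round(1)) for c in K][:5])
print(proj('side',[[463,44,28]]))
Y,_=blobs(S,(20,120,60),(32,255,255),(255,180,350,310),100);print('plateS',[(cv2.contourArea(c),rect('side',c,6)) for c in Y])
cv2.imwrite('pics/s16c.png',cv2.resize(S[180:320,230:370],None,fx=4,fy=4,interpolation=cv2.INTER_CUBIC)[:,:,::-1])
```

```text
t 38.08 p [463.8  47.2 193.5] r [-0.377  3.117  0.   ] F [-0.  -0.1  0.5] w 87.9 g 0.0 q [ 0.08  0.37  2.05  0.    0.72 -1.74]
knobS [([307.5017236807213, 207.27075046406787], 628.5, array([[472.9, -82.1,  28. ]])), ([305.3691756272401, 227.50896057347668], 46.5, array([[459.1, -10.6,  28. ]])), ([297.4186046511628, 245.22093023255815], 43.0, array([[463.3,  52.8,  28. ]]))]
[[298.44650316 242.64913021]]
plateS [(2499.0, ((463.487060546875, 45.06268310546875), (290.0348815917969, 106.95499420166016), 87.31636810302734)), (371.0, ((597.3123779296875, -58.499725341796875), (45.83362579345703, 212.67977905273438), 5.076876163482666))]
```

View pics/s16c.png

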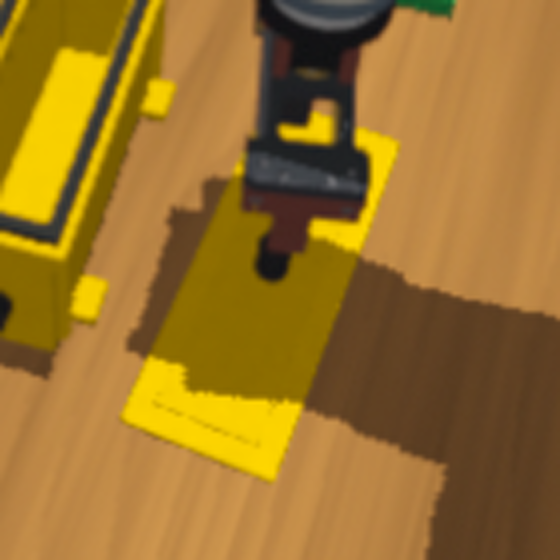

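The side view confirms the plate centre at (463.5,45) and its angle at 87.4°. I'm descending and gripping the knob.

Request:
servo_tool:
  plan:
    - [[-1,0,-0.05,-0.5,0,0,0],[-1,0,0,-0.6,0,0,0],[-1,0,0,-0.6,0,0,0],[-1,0,0,-0.5,0,0,0],[-1,0,0,-0.33,0,0,0]]

```text
t: 38.5
ee_pos: [463.8, 45.0, 91.4]
orientation: [-0.377, 3.116, -0.0]
ft_force: [-0.4, -0.4, -0.1]
width: 87.7
grasp_force: 0.0
```

Request:
servo_tool:
  plan:
    - [[-1,0,0,0,0,0,0],[-1,0,0,0,0,0,0]]

```text
t: 38.67
ee_pos: [463.6, 44.8, 92.1]
orientation: [-0.377, 3.117, -0.0]
ft_force: [-0.2, -0.8, -0.1]
width: 87.7
grasp_force: 0.0
```

```bash
python3 -c "
from h import *
snap('side');st()"
```

```text
t 38.72 p [463.9  44.7  92.5] r [-0.376  3.116 -0.   ] F [0.4 0.  0.2] w 87.8 g 0.0 q [ 0.07  0.57  2.08  0.    0.49 -1.74]
```

Request:
servo_tool:
  plan:
    - [[1,0,0,-0.05,0,0,0],[1,0,0,0,0,0,0],[1,0,0,0,0,0,0],[1,0,0,0,0,0,0],[1,0,0,0,0,0,0]]

```text
t: 39.13
ee_pos: [462.8, 44.2, 89.4]
orientation: [-0.375, 3.118, -0.0]
ft_force: [-0.8, 0.5, -0.6]
width: 57.7
grasp_force: 0.0
```

Request:
servo_tool:
  plan:
    - [[1,0,0,0,0,0,0],[1,0,0,0,0,0,0],[1,0,0,0,0,0,0],[1,0,0,0,0,0,0],[1,0,0,0,0,0,0]]

```text
t: 39.55
ee_pos: [462.6, 44.2, 89.0]
orientation: [0.375, -3.119, -0.0]
ft_force: [-0.6, 1.6, 0.7]
width: 24.6
grasp_force: 0.8
```

Request:
servo_tool:
  plan:
    - [[1,0,0,0,0,0,0],[1,0,0,0,0,0,0],[1,0,0,0.1,0,0,0],[1,0,0,0.3,0,0,0],[1,0,0,0.5,0,0,0]]

```text
t: 39.97
ee_pos: [461.3, 44.1, 124.1]
orientation: [0.375, -3.115, -0.0]
ft_force: [0.3, 0.4, -2.5]
width: 23.3
grasp_force: 30.0
```

Request:
servo_tool:
  plan:
    - [[1,0,0,0.6,0,0,0],[1,0,0,0.6,0,0,0],[1,0,0,0.6,0,0,0],[1,0,0,0.6,0,0,0],[1,0,0,0.6,0,0,0]]

```text
t: 40.38
ee_pos: [462.0, 44.1, 246.2]
orientation: [0.376, -3.118, 0.0]
ft_force: [0.5, -0.4, -3.6]
width: 23.7
grasp_force: 30.0
```

Request:
servo_tool:
  plan:
    - [[1,0,0,0.4,0,0,0.36],[1,0,0,0.2,0,0,0.36],[1,0,0,0,0,0,0.36],[1,0,0,0,0,0,0.36],[1,0,0,0,0,0,0]]

```text
t: 40.8
ee_pos: [462.2, 44.1, 269.2]
orientation: [0.572, -3.089, 0.0]
ft_force: [0.1, -0.2, -2.5]
width: 23.4
grasp_force: 30.0
```

```bash
python3 -c "
from h import *
snap('side');st();print(pose()[1])"
```

```text
t 40.85 p [462.1  44.1 269. ] r [ 0.57  -3.089  0.   ] F [-1.6 -0.7 -2.6] w 23.8 g 30.0 q [ 0.07  0.24  2.   -0.    0.9  -1.87]
110.90182548115165
```

Request:
servo_tool:
  plan:
    - [[1,0.3,-0.03,0,0,0,0],[1,0.5,-0.06,0,0,0,0],[1,0.6,-0.06,0,0,0,0],[1,0.6,-0.07,0,0,0,0],[1,0.6,-0.07,0,0,0,0]]

```text
t: 41.27
ee_pos: [568.4, 32.4, 268.7]
orientation: [0.57, -3.089, 0.0]
ft_force: [0.0, -0.3, -2.8]
width: 23.6
grasp_force: 30.0
```

Request:
servo_tool:
  plan:
    - [[1,0.6,-0.07,0,0,0,0],[1,0.6,-0.07,0,0,0,0],[1,0.35,-0.035,0,0,0,0],[1,0,0,0,0,0,0],[1,0,0,0,0,0,0]]

```text
t: 41.68
ee_pos: [629.1, 25.4, 268.0]
orientation: [0.569, -3.088, -0.0]
ft_force: [-0.8, 0.2, -4.0]
width: 23.6
grasp_force: 30.0
```

Request:
servo_tool:
  plan:
    - [[1,0,0,-0.3,0,0,0],[1,0,0,-0.3,0,0,0],[1,0,0,0,0,0,0],[1,0,0,0,0,0,0]]

```text
t: 42.02
ee_pos: [627.2, 25.7, 243.5]
orientation: [0.57, -3.086, -0.001]
ft_force: [0.3, -1.4, -2.6]
width: 23.2
grasp_force: 30.0
```

Run:
```python
from h import *
S=snap('side','s17.png');T=snap('top','t17.png');st();print(pose()[1])
Y,_=blobs(T,(20,120,60),(32,255,255),(190,150,330,230),100);print('plate',[(cv2.contourArea(c),rect('top',c,162)) for c in Y])
o=np.vstack([cv2.resize(T[150:230,190:330],(420,240)),cv2.resize(S[140:290,190:330],(420,450))[:340]])
cv2.imwrite('pics/m17.png',o[:,:,::-1])
```

```text
t 42.12 p [628.4  25.7 245. ] r [ 0.571 -3.089 -0.   ] F [ 0.5 -0.3 -2.3] w 23.6 g 30.0 q [ 0.02  0.5   1.66  0.    0.98 -1.91]
110.9419463566027
plate [(579.5, ((609.346435546875, 136.2440185546875), (122.03739929199219, 56.26601791381836), 0.3397811949253082)), (546.5, ((626.1917114257812, -93.54832458496094), (124.46968841552734, 54.63534927368164), 3.935102939605713))]
```

View pics/m17.png

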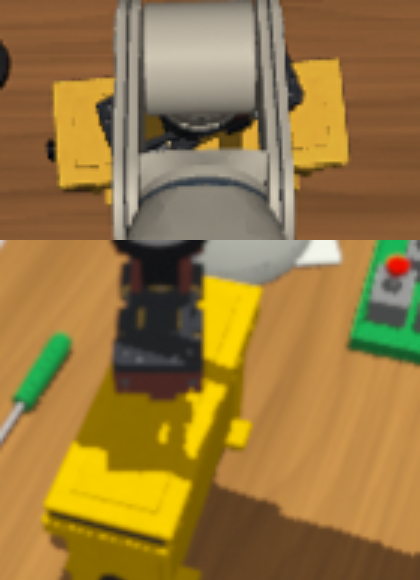

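The plate sits squarely over the mouth, its corners following the flange in both views. I'm pressing down gently.

Request:
servo_tool:
  plan:
    - [[1,0,0,-0.1,0,0,0],[1,0,0,-0.06,0,0,0],[1,0,0,-0.06,0,0,0],[1,0,0,-0.06,0,0,0],[1,0,0,-0.06,0,0,0]]

```text
t: 42.53
ee_pos: [628.7, 25.6, 232.2]
orientation: [-0.571, 3.089, -0.0]
ft_force: [-3.9, -0.0, 4.3]
width: 23.6
grasp_force: 30.0
```

Request:
servo_tool:
  plan:
    - [[1,0,0,-0.03,0,0,0],[1,0,0,-0.03,0,0,0],[1,0,0,0,0,0,0],[1,0,0,0,0,0,0]]

```text
t: 42.87
ee_pos: [628.7, 25.6, 229.3]
orientation: [-0.571, 3.089, -0.0]
ft_force: [-2.5, 0.0, 3.9]
width: 23.8
grasp_force: 30.0
```

```bash
python3 -c "
from h import *
snap('side');st();snap('side');st()"
```

```text
t 42.92 p [628.7  25.7 229.3] r [-0.571  3.089 -0.   ] F [-2.8 -0.7  3.8] w 23.7 g 30.0 q [ 0.02  0.52  1.67  0.    0.96 -1.91]
t 42.97 p [628.7  25.6 229.3] r [-0.571  3.089 -0.   ] F [-1.9 -0.7  3.9] w 23.6 g 30.0 q [ 0.02  0.52  1.67 -0.    0.95 -1.91]
```

Request:
servo_tool:
  plan:
    - [[1,0,0,-0.03,0,0,0],[1,0,0,-0.03,0,0,0],[1,0,0,0,0,0,0]]

```text
t: 43.22
ee_pos: [628.8, 25.7, 229.0]
orientation: [-0.571, 3.089, -0.0]
ft_force: [-9.8, -0.7, 20.4]
width: 23.2
grasp_force: 30.0
```

Request:
servo_tool:
  plan:
    - [[1,0,0,-0.03,0,0,0],[1,0,0,0,0,0,0],[1,0,0,0,0,0,0]]

```text
t: 43.47
ee_pos: [628.8, 25.6, 228.9]
orientation: [-0.571, 3.088, -0.0]
ft_force: [-12.7, 0.3, 28.9]
width: 23.8
grasp_force: 30.0
```

It has bottomed out hard at 29 N. I'm relaxing, releasing and rising clear.

Request:
servo_tool:
  plan:
    - [[1,0,0,0.06,0,0,0],[1,0,0,0,0,0,0],[-1,0,0,0,0,0,0],[-1,0,0,0,0,0,0],[-1,0,0,0,0,0,0]]

```text
t: 43.88
ee_pos: [628.7, 25.6, 227.3]
orientation: [0.571, -3.089, 0.0]
ft_force: [-0.3, -0.4, 0.2]
width: 40.2
grasp_force: 0.0
```

Request:
servo_tool:
  plan:
    - [[-1,0,0,0,0,0,0],[-1,0,0,0,0,0,0],[-1,0,0,0,0,0,0],[-1,0,0,0,0,0,0],[-1,0,0,0,0,0,0]]

```text
t: 44.3
ee_pos: [628.6, 25.6, 227.8]
orientation: [0.571, -3.089, -0.0]
ft_force: [-0.3, 0.2, -0.1]
width: 73.3
grasp_force: 0.0
```

Request:
servo_tool:
  plan:
    - [[-1,0,0,0.3,0,0,0],[-1,0,0,0.6,0,0,0],[-1,0,0,0.8,0,0,0],[-1,0,0,0.8,0,0,0],[-1,0,0,0.4,0,0,0]]

```text
t: 44.72
ee_pos: [629.8, 25.6, 349.0]
orientation: [-0.57, 3.084, -0.001]
ft_force: [0.3, 0.6, -0.3]
width: 87.7
grasp_force: 0.0
```

Request:
servo_tool:
  plan:
    - [[-1,-0.8,0,0.2,0,0,0],[-1,-0.8,0,0.2,0,0,0],[-1,-0.8,0,0.2,0,0,0],[-1,-0.8,0,0.2,0,0,0],[-1,-0.8,0,0.2,0,0,0]]

```text
t: 45.13
ee_pos: [467.0, 25.6, 385.0]
orientation: [-0.571, 3.089, -0.0]
ft_force: [-0.6, 1.0, 0.6]
width: 87.5
grasp_force: 0.0
```

Request:
servo_tool:
  plan:
    - [[-1,-0.5,-0.7,0,0,0,0],[-1,0,-0.7,0,0,0,0],[-1,0,-0.7,0,0,0,0],[-1,0,0,0,0,0,0],[-1,0,0,0,0,0,0]]

```text
t: 45.55
ee_pos: [448.5, -59.3, 384.9]
orientation: [-0.566, 3.089, -0.001]
ft_force: [0.2, 0.2, 0.3]
width: 87.8
grasp_force: 0.0
```

```bash
python3 look.py
python3 - <<'E'
from h import *
T=cv2.imread('pics/t9.png')[:,:,::-1];S=cv2.imread('pics/s9.png')[:,:,::-1]
Y,_=blobs(T,(18,100,60),(32,255,255),(190,160,330,222),100);print('plate',[(cv2.contourArea(c),rect('top',c,146)) for c in Y])
K,_=blobs(T,(0,0,0),(180,255,60),(240,180,272,205));print('knob',[(cen(c),cv2.contourArea(c),onz('top',[cen(c)],178)) for c in K])
K2,_=blobs(S,(0,0,0),(180,255,60),(220,160,260,230));print('knobS',[(cen(c),cv2.contourArea(c),onz('side',[cen(c)],168)) for c in K2])
b1,_=blobs(T,(105,120,150),(125,255,255),(115,220,190,285),4);print([onz('top',[cen(c)],210).round(1) for c in b1])
cv2.imwrite('pics/fin.png',np.hstack([cv2.resize(T[130:290,110:430],(480,240)),cv2.resize(S[140:300,180:360],(320,284))[:240]])[:,:,::-1])
E
```

```text
t 45.65 p [448.6 -58.1 384.4] r [-0.57   3.089  0.   ] F [ 0.8  0.4 -0.4] w 88.0 g 0.0 q [-0.16  0.06  1.91  0.    1.17 -2.09]
[448.63899559 -58.13250173 384.37348273] 110.90677899334513
tray ((462.5611877441406, -342.564697265625), (120.68976593017578, 224.30734252929688), 4.112425804138184)
[(array([362.8, 256.3]), 46.5, array([[ 433.4, -307.1,   71. ]])), (array([360.8, 238.6]), 44.0, array([[ 487.8, -303. ,   71. ]])), (array([387.2, 245.3]), 43.5, array([[ 466.9, -384.2,   71. ]]))]
[(array([322.3, 148.2]), 28.0, array([[ 487.9, -303.2,   68. ]])), (array([340.4, 152. ]), 11.0, array([[ 429.2, -307.8,   68. ]]))]
plate [(3459.0, ((617.1731567382812, 22.75273895263672), (126.99224090576172, 288.7592468261719), 4.640555381774902))]
knob [([255.75438596491227, 189.64912280701753], 38.0, array([[626.56917956,  23.3955421 , 178.        ]]))]
knobS [([242.81792717086833, 187.55742296918766], 59.5, array([[629.00911257,  29.11641686, 168.        ]]))]
[array([[439.3, 350.9, 210. ]])]
```

View pics/fin.png

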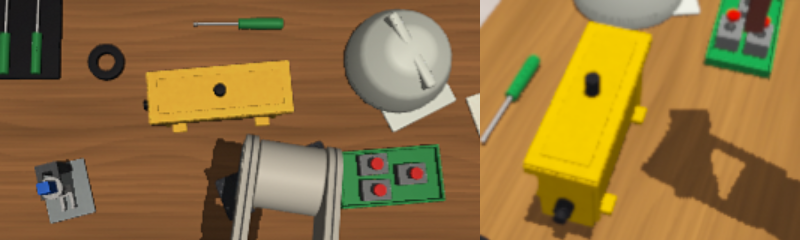

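The cover is flush and square with no gasket showing, the three cartridges stand in the tray and the picker hangs on its stand. I'm handing the job in.

```bash
python3 -c "
from h import *
print(close_job())"
```

```text
the job is handed in; nothing more can be done
None
```

I handed the job in after about 46 s of robot time: all three cartridges stand in the tray, the cover is pressed down flush and square with the gasket squeezed, and the picker hangs on its stand within about 4 mm of where it was; no verdict came back.

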